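Pack the glaze jars into the copper tub and lock them in

TASK

Pack all the stoppered sample jars into the round copper tub in a honeycomb, each standing upright on its own printed ring, with one on the middle ring and the others around it. Once they are all in, slide the red-handled locking pin through the eyes of both lugs, across the top of the jars, until its handle is up against the lug, and let go. Leave the hammer, the mug and the plaster block where they are.

Things in the scene. Friction and masses are not known exactly. Their poses are not given: they have to be found in the camera images.
- jar1: terracotta sample jar, may be absent: upright cylinder 36 mm in diameter and 60 mm high with a paper band, on top of it a fixed wooden stopper 14 mm in diameter and 36 mm high (96 mm in all), about 0.18 kg, bottom-heavy (balances about 17 mm above its underside). Origin: centre of its underside; z runs up through the stopper
- jar2: blue-glazed sample jar, may be absent: upright cylinder 36 mm in diameter and 60 mm high with a paper band, on top of it a fixed wooden stopper 14 mm in diameter and 36 mm high (96 mm in all), about 0.18 kg, bottom-heavy (balances about 17 mm above its underside). Origin: centre of its underside; z runs up through the stopper
- jar3: green glass sample jar, may be absent: upright cylinder 36 mm in diameter and 60 mm high with a paper band, on top of it a fixed wooden stopper 14 mm in diameter and 36 mm high (96 mm in all), about 0.18 kg, bottom-heavy (balances about 17 mm above its underside). Origin: centre of its underside; z runs up through the stopper
- jar4: white-glazed sample jar, may be absent: upright cylinder 36 mm in diameter and 60 mm high with a paper band, on top of it a fixed wooden stopper 14 mm in diameter and 36 mm high (96 mm in all), about 0.18 kg, bottom-heavy (balances about 17 mm above its underside). Origin: centre of its underside; z runs up through the stopper
- jar5: terracotta sample jar, may be absent: upright cylinder 36 mm in diameter and 60 mm high with a paper band, on top of it a fixed wooden stopper 14 mm in diameter and 36 mm high (96 mm in all), about 0.18 kg, bottom-heavy (balances about 17 mm above its underside). Origin: centre of its underside; z runs up through the stopper
- jar6: blue-glazed sample jar, may be absent: upright cylinder 36 mm in diameter and 60 mm high with a paper band, on top of it a fixed wooden stopper 14 mm in diameter and 36 mm high (96 mm in all), about 0.18 kg, bottom-heavy (balances about 17 mm above its underside). Origin: centre of its underside; z runs up through the stopper
- jar7: white-glazed sample jar, may be absent: upright cylinder 36 mm in diameter and 60 mm high with a paper band, on top of it a fixed wooden stopper 14 mm in diameter and 36 mm high (96 mm in all), about 0.18 kg, bottom-heavy (balances about 17 mm above its underside). Origin: centre of its underside; z runs up through the stopper
- tub: round copper tub fixed to the bench: 118 mm inside, 126 mm outside, rim 50 mm and cork floor 8 mm above the bench; it just holds seven jars. At +y and -y of its frame a brass lug stands outside the rim: 30 mm wide, 8 mm thick along y, top 131 mm above the bench, with a round 14 mm eye through it along y. Origin: centre of the underside, on the bench; z up
- eye_a (a point): centre of the eye in the +y lug, 68 mm from the tub's axis, 116 mm above the bench; the hole runs along the tub's y axis
- eye_b (a point): centre of the eye in the -y lug, 68 mm from the tub's axis, 116 mm above the bench; the hole runs along the tub's y axis
- place0 (a point): centre of the middle black ring (35 mm) printed on the tub's floor, 8 mm above the bench
- place1 (a point): centre of one of the six outer rings printed on the tub's floor, 38.5 mm from the middle at 30 degrees from the tub's x axis, 8 mm above the bench
- place2 (a point): centre of one of the six outer rings printed on the tub's floor, 38.5 mm from the middle at 90 degrees from the tub's x axis, 8 mm above the bench
- place3 (a point): centre of one of the six outer rings printed on the tub's floor, 38.5 mm from the middle at 150 degrees from the tub's x axis, 8 mm above the bench
- place4 (a point): centre of one of the six outer rings printed on the tub's floor, 38.5 mm from the middle at 210 degrees from the tub's x axis, 8 mm above the bench
- place5 (a point): centre of one of the six outer rings printed on the tub's floor, 38.5 mm from the middle at 270 degrees from the tub's x axis, 8 mm above the bench
- place6 (a point): centre of one of the six outer rings printed on the tub's floor, 38.5 mm from the middle at 330 degrees from the tub's x axis, 8 mm above the bench
- pin: locking pin, 0.16 kg: a red handle 70 long, 24 wide and 30 mm high; from its front (+x) face a straight steel rod 8 mm thick, 165 mm long, round-tipped, runs along +x, its axis 15 mm above the handle's underside. Origin: centre of the handle's underside; z up. It balances about 4 mm ahead of the origin. It may go through the eyes from either side
- pin_shoulder (a point): where the rod leaves the handle: on the rod's axis, 35 mm ahead of the pin's origin
- pin_tip (a point): the rod's tip, 200 mm ahead of the pin's origin
- hammer: chasing hammer lying on the bench, a bystander
- jug: white mug, 80 mm wide and 100 mm high, a bystander; origin at the centre of its underside
- mould: plaster mould block, 120 x 90 x 45 mm, a bystander; origin at the centre of its underside

How it is judged (in metres and radians):
On the way, in this order (a step that is already met when the one before it is completed fails the run):
1. every jar stands upright on a ring of its own in the tub, one of them on the middle ring ((horizontal distance between jar1 and place0 below 0.01 m or horizontal distance between jar1 and place1 below 0.01 m or horizontal distance between jar1 and place2 below 0.01 m or horizontal distance between jar1 and place3 below 0.01 m or horizontal distance between jar1 and place4 below 0.01 m or horizontal distance between jar1 and place5 below 0.01 m or horizontal distance between jar1 and place6 below 0.01 m) and height (world z) of each of jar1, jar2, jar3, jar4, jar5, jar6, jar7 below 0.013 m and angle between each of jar1, jar2, jar3, jar4, jar5, jar6, jar7's own z axis and vertical below 0.1 rad and (horizontal distance between jar2 and place0 below 0.01 m or horizontal distance between jar2 and place1 below 0.01 m or horizontal distance between jar2 and place2 below 0.01 m or horizontal distance between jar2 and place3 below 0.01 m or horizontal distance between jar2 and place4 below 0.01 m or horizontal distance between jar2 and place5 below 0.01 m or horizontal distance between jar2 and place6 below 0.01 m) and (horizontal distance between jar3 and place0 below 0.01 m or horizontal distance between jar3 and place1 below 0.01 m or horizontal distance between jar3 and place2 below 0.01 m or horizontal distance between jar3 and place3 below 0.01 m or horizontal distance between jar3 and place4 below 0.01 m or horizontal distance between jar3 and place5 below 0.01 m or horizontal distance between jar3 and place6 below 0.01 m) and (horizontal distance between jar4 and place0 below 0.01 m or horizontal distance between jar4 and place1 below 0.01 m or horizontal distance between jar4 and place2 below 0.01 m or horizontal distance between jar4 and place3 below 0.01 m or horizontal distance between jar4 and place4 below 0.01 m or horizontal distance between jar4 and place5 below 0.01 m or horizontal distance between jar4 and place6 below 0.01 m) and (horizontal distance between jar5 and place0 below 0.01 m or horizontal distance between jar5 and place1 below 0.01 m or horizontal distance between jar5 and place2 below 0.01 m or horizontal distance between jar5 and place3 below 0.01 m or horizontal distance between jar5 and place4 below 0.01 m or horizontal distance between jar5 and place5 below 0.01 m or horizontal distance between jar5 and place6 below 0.01 m) and (horizontal distance between jar6 and place0 below 0.01 m or horizontal distance between jar6 and place1 below 0.01 m or horizontal distance between jar6 and place2 below 0.01 m or horizontal distance between jar6 and place3 below 0.01 m or horizontal distance between jar6 and place4 below 0.01 m or horizontal distance between jar6 and place5 below 0.01 m or horizontal distance between jar6 and place6 below 0.01 m) and (horizontal distance between jar7 and place0 below 0.01 m or horizontal distance between jar7 and place1 below 0.01 m or horizontal distance between jar7 and place2 below 0.01 m or horizontal distance between jar7 and place3 below 0.01 m or horizontal distance between jar7 and place4 below 0.01 m or horizontal distance between jar7 and place5 below 0.01 m or horizontal distance between jar7 and place6 below 0.01 m) and horizontal distance between any of jar1, jar2, jar3, jar4, jar5, jar6, jar7 and place0 below 0.01 m), for 0.2 s.
2. the pin is through both eyes with its handle up against a lug (angle between the x axis of pin and the y axis of tub, either way round below 0.12 rad and ((distance between pin_shoulder and eye_a below 0.014 m and distance between pin_tip and eye_b below 0.045 m) or (distance between pin_shoulder and eye_b below 0.014 m and distance between pin_tip and eye_a below 0.045 m))), for 0.2 s.
At the end, for the whole second after the job is handed in: Every jar stands upright (within 0.1 rad) on the tub's floor (within 5 mm), centred within 10 mm on a printed ring, one on the middle ring; the pin passes through both eyes, its shoulder within 14 mm of the centre of the nearer eye (4 mm when the handle touches); all at rest (all of step 1 and all of step 2 and linear speed of each of jar1, jar2, jar3, jar4, jar5, jar6, jar7, pin below 0.03 m/s).
It fails at once if the hammer is moved more than 30 mm (distance of hammer from where it was at the start of the episode above 0.03 m).
It fails at once if the mug is moved more than 30 mm (distance of jug from where it was at the start of the episode above 0.03 m).
It fails at once if the plaster block is moved more than 30 mm (distance of mould from where it was at the start of the episode above 0.03 m).
Of jar1, jar2, jar3, jar4, jar5, jar6, jar7 only 5 to 7 are there at a start; the rules pass over those that are not, and their reading is None.
At some moment in a run one of jar1, jar2, jar3, jar4, jar5, jar6, jar7, pin may be knocked a few centimetres aside while the robot is not near it.
It also fails if it takes over 210 s, if anything falls off the work surface, if the arm or the gripper's body presses on something with over 40 N, if the wrist force passes 120 N, or if a joint passes its speed limit or range.

ROBOT

A 6-joint arm with a two-finger parallel gripper is mounted at the origin on the work surface. World frame = base frame: x ahead of the robot, y to its left, z up, the work surface at z = 0. Lengths are in mm, angles in rad, forces in N, time in s.
With the tool pointing down it reaches from about 300 to 775 mm from the base axis. Payload 14.6 kg.
Tool frame: the origin (TCP) lies midway between the tips of the shut fingers; the grasp point (between the pads) lies behind it (manip.grip_depth is the z of the grasp point in the tool frame, in mm); z points along the fingers, y is the line along which they close (so a half turn about z gives the same grasp; the last joint's range is limited). The gripper opens to 94 mm and grips with 3 to 60 N. Pads are 16 mm wide; open, the fingers measure 119 mm over their backs; the gripper's body (75 mm by 177 mm) begins 78 mm behind the grasp point.
Start: joints at [-1.227, 0.3, 1.521, -0, 1.321, -0.067], TCP at [219.631, -504.234, 205.446] pointing down, gripper open.
Joint ranges: [-3.03, 3.03], [-0.79, 2.21], [0.23, 2.52], [-1.04, 4.18], [0, 3.07], [-2.55, 2.55]. Speed limits (rad/s): [2.22, 2.22, 2.57, 3.14, 3.14, 3.14].

INTERFACE

Orientations are given as [roll, pitch, yaw] about the fixed x, y, z axes, in that order (R = Rz(yaw) Ry(pitch) Rx(roll)).
In Python, from cell import manip gives the robot as it stands.
- The arm moves only by the shell command python3 nudge.py 'ROWS' [OPENING] [FORCE]. ROWS is a JSON list of rows, 1 to 5 of them, each of 6 numbers: dx, dy, dz in mm, then a rotation vector rx, ry, rz in rad; each row is the pose to reach, as a shift and turn from the pose commanded when the command began, along the tool's axes at that moment; what a row does not reach only later rows make up. A row lasts 1/10 s, in which the tool goes at most 50 mm and 0.15 rad, less where a joint would pass 70% of its speed; a pose out of reach is approached as far as the arm can. OPENING is the finger opening in mm, set as the command begins (- or left out keeps the last). The fingers move at their own pace and stop on an object; FORCE is the grip in N (left out, the last holds). Time passes only in rows, so rows that do not move let the fingers close. It prints the time, the measured TCP pose, the force, the opening and the grip force at its end.
- manip.read_state(): the state, without advancing time (a new reading comes with each control period).
- manip.camera(name): name is "side" or "top"; returns (picture, depth): 384x512x3 uint8, red, green, blue; 384x512 float32, mm along the optical axis (not along the pixel's ray), 0 where there is no reading.
- manip.camera_info(name): a dict with "K" (3x3 intrinsics, pixels), "dist" ([k1, k2, p1, p2, k3] as OpenCV has them; the pictures are not rectified), "rvec" (rotation vector, rad) and "tvec" (3), from world to camera coordinates, as OpenCV has them. Camera axes: x right, y down, z forward; pixel columns grow to the right and rows downward; lengths in mm; the calibration is good to about 2 mm. A picture is of the moment at which its call begins. camera_info takes no time and is no camera call.
- manip.sign_off(): hands the job in; it is judged then, once.
The state is a dict: "clock": time; "joints": joint angles; "qd": joint speeds; "effort": joint torques, N m; "eef_pos": TCP position; "eef_rot": TCP orientation; "wrist_force": force on the tool from outside, world axes, zero at the start; "moment": the same for the moment, N m; "finger_gap": finger opening in mm; "finger_force": force on a finger pad.
Only numpy, scipy, OpenCV 4.12 (cv2) and the standard library are available. Lean on these libraries where they do the work, as an engineer would, in place of code of your own. Each camera call takes 0.05 s, during which the arm holds its last target. There are 200 camera calls.

## Working session

There is one attempt and no reset: what is moved stays moved. The work goes in short steps, Python scripts to look and compute and a shell command to move; the robot and the scene stay as the last step left them, time stands still between calls to the robot, and variables do not carry over. Pictures are saved under pics/ and viewed, at most 14 in all, crops included, and the job is handed in when it is done.

```bash
ls; mkdir -p pics; python3 - <<'E'
from cell import manip
import cv2
print(manip.grip_depth, manip.read_state())
for n in("top","side"):
    p,d=manip.camera(n); cv2.imwrite(f"pics/{n}0.png",p[:,:,::-1]); print(manip.camera_info(n))
E
```

```text
cell.py
nudge.py
pics
-18.8 {'clock': 0.0, 'joints': array([-1.22660821e+00,  3.00463313e-01,  1.52160462e+00,  8.83861674e-06,
        1.32072371e+00, -6.66112545e-02]), 'qd': array([-5.84004681e-04, -2.25057609e-04, -6.88329515e-04,  9.68898477e-05,
       -6.22247415e-04, -1.71432392e-03]), 'effort': array([ 2.42406713e-03, -5.31804657e+01, -3.52726829e+01,  7.08469399e-02,
        2.44584493e-02, -1.20917139e-04]), 'eef_pos': array([ 219.53762291, -503.98035191,  204.88065372]), 'eef_rot': array([-3.14039689e+00, -8.83495725e-05,  4.10797127e-01]), 'wrist_force': array([-0.09748761, -0.33361559,  0.80071474]), 'moment': array([-0.0248289 ,  0.01360454,  0.00587607]), 'finger_force': 0.0, 'finger_gap': 94.07569445640715}
{'K': array([[347.89872929,   0.        , 256.52389877],
       [  0.        , 347.89872929, 187.44574505],
       [  0.        ,   0.        ,   1.        ]]), 'dist': array([-0.04247751,  0.        ,  0.        ,  0.        ,  0.        ]), 'rvec': array([ 2.12252277, -2.15249716,  0.15323837]), 'tvec': array([ 50.35299282, 583.80616342, 999.86131924])}
{'K': array([[373.94715399,   0.        , 254.43408411],
       [  0.        , 373.94715399, 186.74464367],
       [  0.        ,   0.        ,   1.        ]]), 'dist': array([0.0381, 0.    , 0.    , 0.    , 0.    ]), 'rvec': array([ 2.44817063, -0.12404952,  0.04484076]), 'tvec': array([-582.62830504,  146.93858934, 1083.00182315])}
```
View pics/top0.png

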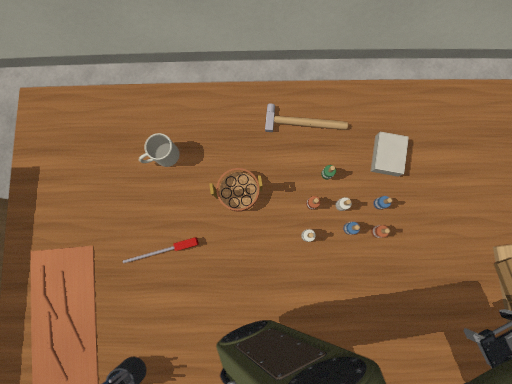

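View pics/side0.png

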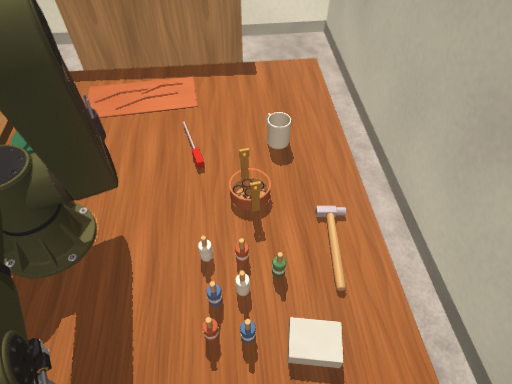

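The top view shows seven jars (x 309–384, y 172–236), the empty tub at (239,190) with lugs at (212,189) and (261,181), and the pin with its handle at (186,244) and tip at (124,262). The side view shows the same layout, with the tub at (250,188) and the pin handle at (197,158).

```bash
cat > h.py <<'E'
import numpy as np, cv2
from cell import manip
from scipy import ndimage as ni
def cam(n):
    c=manip.camera_info(n); R=cv2.Rodrigues(c["rvec"])[0]; return c["K"],c["dist"],R,c["tvec"],-R.T@c["tvec"]
def rays(n,uv):
    K,D,R,t,C=cam(n); q=cv2.undistortPoints(np.float64(uv).reshape(-1,1,2),K,D)[:,0]
    return C,np.c_[q,np.ones(len(q))]@R      # direction with unit camera z
def plane(n,uv,z):
    C,d=rays(n,uv); return C+d*((z-C[2])/d[:,2])[:,None]
def proj(n,P):
    K,D,R,t,C=cam(n); c=manip.camera_info(n)
    return cv2.projectPoints(np.float64(P).reshape(-1,1,3),c["rvec"],c["tvec"],K,D)[0][:,0]
def cloud(n,d):
    v,u=np.mgrid[:384,:512]; C,r=rays(n,np.stack([u,v],-1).reshape(-1,2))
    P=(C+r*d.reshape(-1,1)).reshape(384,512,3); P[d==0]=np.nan; return P
def cross(a,b):
    (c1,d1),(c2,d2)=a,b; d1=d1/np.linalg.norm(d1); d2=d2/np.linalg.norm(d2)
    s=np.linalg.lstsq(np.c_[d1,-d2],c2-c1,rcond=None)[0]; p,q=c1+s[0]*d1,c2+s[1]*d2
    return (p+q)/2,np.linalg.norm(p-q)
def circ(P):
    A=np.c_[2*P[:,:2],np.ones(len(P))]; s=np.linalg.lstsq(A,(P[:,:2]**2).sum(1),rcond=None)[0]
    return s[:2],np.sqrt(s[2]+s[:2]@s[:2])
def blobs(m,mn=6):
    l,k=ni.label(m,np.ones((3,3))); return [(l==i) for i in range(1,k+1) if (l==i).sum()>=mn]
E
python3 - <<'E'
from h import *
np.set_printoptions(precision=1,suppress=True)
for n in("top","side"):
    p,d=manip.camera(n); np.savez(f"{n}.npz",p=p,d=d); P=cloud(n,d); print(n,cam(n)[4])
    h=cv2.cvtColor(p,cv2.COLOR_RGB2HSV)
    t=np.abs(P[...,2])<15; print("table z",np.nanmedian(P[...,2][t]),np.nanstd(P[...,2][t]))
    for zl,zh in((66,102),(104,140),(35,60)):
        m=(P[...,2]>zl)&(P[...,2]<zh)&(P[...,0]>250)&(P[...,0]<800)&(abs(P[...,1])<500)
        for b in blobs(m): 
            v,u=np.nonzero(b); q=P[b]; print(zl,len(v),u.mean(),v.mean(),q.mean(0),q.min(0),q.max(0))
E
```

```text
top [ 425.5   33.3 1077.5]
table z 0.2350494326935859 2.463487169064902
66 345 157.32463768115943 148.17971014492753 [699.6 333.1  87.5] [662.8 289.3  66. ] [742.9 393.7 102. ]
66 30 331.5 168.5 [ 629.7 -176.    90.1] [ 624.6 -183.    69.5] [ 636.5 -170.3   99.1]
66 14 214.57142857142858 191.64285714285714 [568.  163.3  83.5] [556.  161.   68.4] [580.9 165.5 100.6]
66 27 315.48148148148147 200.40740740740742 [ 537.3 -125.5   92.7] [ 531.7 -132.7   70.4] [ 544.  -119.8   98.6]
66 37 387.4864864864865 200.43243243243242 [ 534.4 -332.6   89.6] [ 528.2 -340.4   70. ] [ 542.  -327.3  100. ]
66 30 347.1 202.03333333333333 [ 531.6 -216.2   89.9] [ 525.7 -224.1   67.2] [ 537.8 -211.2   99.3]
66 31 355.96774193548384 227.1290322580645 [ 459.9 -237.1   91.9] [ 454.3 -245.1   72.9] [ 466.1 -232.2  100.9]
66 35 385.0857142857143 230.9142857142857 [ 447.9 -320.2   88.5] [ 441.9 -328.7   66.1] [ 453.7 -315.4   98.2]
66 26 310.34615384615387 234.84615384615384 [ 440.3 -107.4   92.9] [ 434.3 -114.7   67.2] [ 446.1 -101.5   98.6]
104 37 259.6216216216216 180.86486486486487 [589.9  32.6 128.1] [575.9 
[... 3988 characters left out ...]
 -233.1   35.6] [ 550.4 -211.8   59.9]
35 123 214.2439024390244 294.4227642276423 [ 462.1 -242.7   52.6] [ 443.5 -252.6   35.1] [ 478.7 -221.4   60. ]
35 2248 315.326512455516 340.30560498220643 [ 687.  -370.9   45.7] [ 620.1 -422.8   35.1] [ 755.5 -313.3   51.6]
35 7 214.14285714285714 320.57142857142856 [ 460.4 -308.8   59.1] [ 455.6 -312.1   57.9] [ 464.6 -304.9   59.9]
35 7 215.42857142857142 324.0 [ 463.  -316.7   58.3] [ 459.6 -319.4   56.1] [ 466.7 -314.2   59.8]
35 98 248.24489795918367 332.83673469387753 [ 536.6 -341.7   50.8] [ 517.9 -349.4   35.2] [ 553.3 -323.3   59.9]
35 87 211.11494252873564 331.88505747126436 [ 452.1 -330.7   50.5] [ 432.2 -337.    35.3] [ 467.9 -314.5   60. ]
```

```bash
cat >> h.py <<'E'
from scipy.optimize import least_squares
def fitr(q,r,c0):
    s=least_squares(lambda c:np.hypot(q[:,0]-c[0],q[:,1]-c[1])-r,c0,loss="soft_l1",f_scale=1.5); return s.x,np.sqrt(np.mean(np.clip(s.fun**2,0,9)))
def jar(P,c0,zo=0.):
    "axis (x,y) from body sides and from stopper top"
    near=np.hypot(P[...,0]-c0[0],P[...,1]-c0[1])
    b=P[(near<24)&(P[...,2]>zo+8)&(P[...,2]<zo+56)]; s=P[(near<14)&(P[...,2]>zo+92)&(P[...,2]<zo+101)]; w=P[(near<14)&(P[...,2]>zo+64)&(P[...,2]<zo+90)]
    return fitr(b,18,c0)+((s[:,:2].min(0)+s[:,:2].max(0))/2 if len(s) else None,len(s))+(fitr(w,7,c0)[0] if len(w)>4 else None,)
def shots(): return {n:(lambda pd:(pd[0],cloud(n,pd[1])))(manip.camera(n)) for n in("top","side")}
def pinfit(p,P):
    h=cv2.cvtColor(p,cv2.COLOR_RGB2HSV); m=((h[...,0]<6)|(h[...,0]>174))&(h[...,1]>190)&(h[...,2]>90)
    return m
E
cat > m.py <<'E'
from h import *
np.set_printoptions(precision=1,suppress=True)
J=np.array([[630,-176],[538,-126],[535,-333],[532,-216],[461,-238],[449,-321],[441,-107.]])
for n in("top","side"):
    z=np.load(n+".npz"); p=z["p"]; P=cloud(n,z["d"]); print(n)
    for c in J:
        r=jar(P,c); print(*r)
    rad=np.hypot(P[...,0]-580,P[...,1]-101)
    q=P[(P[...,2]>46)&(P[...,2]<54)&(rad>56)&(rad<67)]; print("rim",fitr(q,61,(580,101)),len(q),circ(q))
    for s in(1,-1):
        e=np.array([580,101])+s*np.array([-10,68]); q=P[(np.hypot(P[...,0]-e[0],P[...,1]-e[1])<22)&(P[...,2]>126)&(P[...,2]<136)]; print("lug top",len(q),q.mean(0),(q.min(0)+q.max(0))/2)
    m=pinfit(p,P)&(P[...,2]>22)&(P[...,2]<36)
    b=max(blobs(m),key=np.sum); q=P[b]; print("handle",b.sum(),cv2.minAreaRect(np.float32(q[:,:2])),q[:,2].mean())
    hc=q.mean(0); R=np.hypot(P[...,0]-hc[0],P[...,1]-hc[1]); m=(P[...,2]>13)&(P[...,2]<25)&(R>45)&(R<220)&(P[...,0]<560)
    for b in blobs(m,15):
        q=P[b]; c=q.mean(0); v=np.linalg.svd(q-c)[2][0]; s=(q-c)@v; print("rod",len(q),c,v,c+v*s.min(),c+v*s.max(),q.std(0))
E
python3 m.py
```

```text
top
[ 631.6 -177.8] 0.4898450549079759 [ 631.5 -177. ] 18 [ 631.4 -178. ]
[ 538.7 -126.9] 0.6788577862778408 [ 538.1 -126.8] 21 [ 537.1 -126.9]
[ 535.3 -335.1] 0.6683616799176405 [ 535.  -334.7] 20 [ 535.1 -334.8]
[ 532.4 -218.5] 0.558591127677403 [ 532.5 -217.7] 17 [ 531.9 -218.6]
[ 459.9 -239.2] 0.4404318919223898 [ 460.  -238.8] 21 [ 459.9 -239.7]
[ 448.6 -322.3] 0.5388648301895923 [ 447.5 -322.1] 19 [ 448.7 -322.8]
[ 440.1 -108.7] 0.703977068230456 [ 439.8 -109. ] 21 [ 441.2 -107.9]
rim (array([580.8,  99.6]), np.float64(1.7382242928156757)) 223 (array([580.8,  99.7]), np.float64(61.796967721782416))
lug top 33 [571.  166.7 130.5] [571.5 166.8 129.8]
lug top 32 [591.4  32.7 130.7] [591.1  32.9 130. ]
handle 180 ((419.4577331542969, 257.6964111328125), (23.467008590698242, 67.71155548095703), 14.607382774353027) 29.39749189976735
rod 130 [388.1 375.7  17.6] [-0.2  1.   0. ] [406.9 301.5  17.5] [369.4 449.6  17.6] [11.2 43.4  2. ]
side
[ 631.8 -171.7] 0.6385028747339083 [ 631.3 -173.2] 23 [ 631.7 -172. ]
[ 538.7 -121.2] 0.7507266427920423 [ 538.3 -122.2] 22 [ 538.8 -120.9]
[ 536.  -330.9] 0.46574023345441423 [ 536.3 -331.7] 31 [ 535.7 -331.4]
[ 532.9 -213.9] 0.6665322384363265 [ 532.5 -212.8] 27 [ 532.9 -212. ]
[ 460.9 -234.2] 0.6314482742325515 [ 461.5 -235.3] 27 [ 460.9 -234.4]
[ 450.2 -318.2] 0.4552804420518758 [ 450.4 -319.7] 33 [ 450.1 -318.6]
[ 441.1 -103. ] 0.809032811781025 [ 441.  -104.6] 23 [ 441.  -103.1]
rim (array([581. , 103.7]), np.float64(1.8143093111631656)) 152 (array([581.1, 103.7]), np.float64(61.9894119188339))
lug top 37 [569.8 169.8 131. ] [569.9 171.  131. ]
lug top 38 [590.7  36.  131. ] [591.   37.3 130.4]
handle 116 ((419.7510681152344, 262.1257019042969), (22.627323150634766, 72.40585327148438), 15.069852828979492) 30.325141361767297
rod 67 [388.6 379.3  19.4] [ 0.3 -1.   0. ] [368.5 454.6  19.3] [406.5 312.5  19.4] [11.6 42.4  1.9]
```

```bash
cat > to.py <<'E'
import sys, numpy as np
from cell import manip
from scipy.spatial.transform import Rotation as Ro
s=manip.read_state(); x,y,z,yaw=map(float,sys.argv[1:5])
R=Ro.from_euler("xyz",s["eef_rot"]); T=Ro.from_euler("xyz",[np.pi,0,yaw])
d=R.inv().apply(np.array([x,y,z])-s["eef_pos"]); r=(R.inv()*T).as_rotvec()
print("t%.1f"%s["clock"],"shift",d.round(1),"rot",r.round(4),"rows>=",max(np.linalg.norm(d)/50,np.linalg.norm(r)/.15).round(1))
E
python3 to.py 449.4 -320.5 150 0.152
```

```text
t0.2 shift [284.  -76.5  55.2] rot [-7.000e-04  1.000e-04  2.588e-01] rows>= 6.0
```

```bash
python3 nudge.py '[[50,-14,10,0,0,0.06],[95,-26,20,0,0,0.12],[140,-38,30,0,0,0.18],[185,-50,38,0,0,0.26],[220,-60,45,0,0,0.26]]' 50 25; python3 nudge.py '[[0,0,0,0,0,0]]'; python3 to.py 449.4 -320.5 130 0.152
```

```text
clock: 0.7
eef_pos: [398.9, -359.5, 160.0]
eef_rot: [-3.141, 0.0, 0.149]
wrist_force: [-0.2, -1.3, -1.1]
finger_gap: 57.7
finger_force: 0.0
clock: 0.8
eef_pos: [399.6, -358.5, 159.4]
eef_rot: [-3.14, 0.001, 0.155]
wrist_force: [0.2, 0.7, 0.8]
finger_gap: 51.2
finger_force: 0.0
t0.8 shift [ 55.1 -29.8  29.4] rot [-0.0017  0.0006  0.0028] rows>= 1.4
```

```bash
python3 nudge.py '[[28,-15,15,0,0,0],[55,-30,29,0,0,0],[55,-30,29,0,0,0],[55,-30,29,0,0,0]]' >/dev/null; python3 to.py 449.4 -320.5 63 0.152
```

```text
t1.2 shift [ 2.9 -2.7 68.3] rot [-0.0003  0.0005 -0.0004] rows>= 1.4
```

```bash
python3 nudge.py '[[0,0,20,0,0,0],[0,0,40,0,0,0],[0,0,58,0,0,0],[0,0,67,0,0,0],[0,0,67,0,0,0]]'; python3 nudge.py '[[0,0,0,0,0,0],[0,0,0,0,0,0],[0,0,0,0,0,0],[0,0,0,0,0,0],[0,0,0,0,0,0]]' 5 25;  python3 nudge.py '[[0,0,0,0,0,0],[0,0,0,0,0,0],[0,0,0,0,0,0]]'
```

```text
clock: 1.7
eef_pos: [446.4, -324.0, 64.0]
eef_rot: [-3.141, 0.001, 0.15]
wrist_force: [0.8, 0.5, 0.7]
finger_gap: 50.0
finger_force: 0.0
clock: 2.2
eef_pos: [447.3, -323.4, 64.7]
eef_rot: [3.142, -0.0, 0.151]
wrist_force: [0.2, 1.0, -2.7]
finger_gap: 13.5
finger_force: 18.8
clock: 2.5
eef_pos: [447.2, -323.4, 64.5]
eef_rot: [-3.142, 0.0, 0.151]
wrist_force: [0.2, -0.2, 0.4]
finger_gap: 13.4
finger_force: 25.0
```

```bash
cat > mj.py <<'E'
import sys
from h import *
np.set_printoptions(precision=1,suppress=True)
c=np.array([float(sys.argv[1]),float(sys.argv[2])]); zo=float(sys.argv[3]) if len(sys.argv)>3 else 0
s=manip.read_state(); print(s["eef_pos"],s["eef_rot"])
for n,(p,P) in shots().items():
    r=jar(P,c,zo); print(n,r[0],r[1])
E
python3 mj.py 447 -322; python3 nudge.py '[[0,0,-20,0,0,0],[0,0,-45,0,0,0],[0,0,-75,0,0,0],[0,0,-100,0,0,0],[0,0,-100,0,0,0]]'; python3 mj.py 447 -322 100;  python3 to.py 580.8 101.6 170 0.152
```

```text
[ 447.2 -323.4   64.5] [-3.1  0.   0.2]
top [ 447. -322.] nan
side [ 447. -322.] nan
clock: 3.1
eef_pos: [448.2, -324.3, 167.4]
eef_rot: [3.138, -0.004, 0.151]
wrist_force: [0.2, -0.9, -0.9]
finger_gap: 13.6
finger_force: 25.0
[ 448.2 -324.3  167.4] [ 3.1 -0.   0.2]
top [ 447. -322.] nan
side [ 447. -322.] nan
t3.2 shift [ 196.1 -400.    -6.3] rot [-0.0002  0.0003 -0.0012] rows>= 8.9
  return _methods._mean(a, axis=axis, dtype=dtype,
  ret = ret.dtype.type(ret / rcount)
  return _methods._mean(a, axis=axis, dtype=dtype,
  ret = ret.dtype.type(ret / rcount)
```

```bash
python3 - <<'E'
from h import *
ims=[]
for n in("top","side"):
    p,d=manip.camera(n); print(n,(d==0).mean(), proj(n,[[448,-324,130]])); ims.append(p)
cv2.imwrite("pics/b.png",np.vstack(ims)[:,:,::-1][::1])
E
python3 -c "
import cv2;i=cv2.imread('pics/b.png');cv2.imwrite('pics/b2.png',cv2.resize(i,(400,600)))"
```

```text
top 0.003936767578125 [[391.84011306 230.4156509 ]]
side 0.0039825439453125 [[205.89056587 316.17909696]]
```

View pics/b2.png

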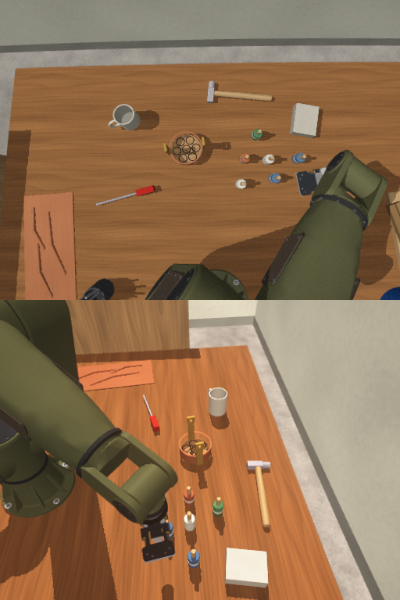

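The two views show the jar held in the gripper but hidden by it (top view at about (392,230), side view at about (206,316)). I'll calibrate by placing it, releasing it and looking again.

```bash
python3 nudge.py '[[0,0,-30,0,0,0],[10,-20,-50,0,0,0],[30,-60,-50,0,0,0],[50,-100,-50,0,0,0],[70,-140,-50,0,0,0]]' >/dev/null;python3 nudge.py '[[20,-40,0,0,0,0],[40,-80,0,0,0,0],[60,-120,0,0,0,0],[80,-160,0,0,0,0],[100,-200,0,0,0,0]]' >/dev/null;python3 nudge.py '[[20,-35,0,0,0,0],[26,-57,0,0,0,0],[26,-60,0,0,0,0],[26,-60,0,0,0,0]]'; python3 to.py 581 100.5 75 0.152
```

```text
clock: 4.7
eef_pos: [580.5, 101.6, 213.1]
eef_rot: [3.142, 0.002, 0.152]
wrist_force: [-0.0, -0.1, -1.6]
finger_gap: 13.3
finger_force: 25.0
t4.7 shift [  0.6   1.1 138.1] rot [ 0.0001  0.0021 -0.0002] rows>= 2.8
```

```bash
python3 nudge.py '[[0.5,1,30,0,0,0],[0.5,1,60,0,0,0],[0.5,1,90,0,0,0],[0.5,1,115,0,0,0],[0.5,1,130,0,0,0]]';python3 nudge.py '[[0,0,6,0,0,0],[0,0,9,0,0,0],[0,0,9,0,0,0]]';python3 nudge.py '[[0,0,0,0,0,0],[0,0,0,0,0,0],[0,0,0,0,0,0]]' 40;python3 nudge.py '[[0,0,-40,0,0,0],[0,0,-60,0,0,0.15],[0,0,-60,0,0,0.15]]'
```

```text
clock: 5.2
eef_pos: [580.6, 99.0, 82.2]
eef_rot: [3.142, 0.003, 0.149]
wrist_force: [0.2, 0.3, -2.3]
finger_gap: 13.4
finger_force: 25.0
clock: 5.5
eef_pos: [582.0, 100.3, 76.1]
eef_rot: [3.142, -0.001, 0.151]
wrist_force: [-0.4, 0.3, -1.0]
finger_gap: 13.9
finger_force: 25.0
clock: 5.8
eef_pos: [581.9, 100.6, 76.1]
eef_rot: [3.142, -0.001, 0.151]
wrist_force: [0.3, -0.4, -0.2]
finger_gap: 34.3
finger_force: 0.0
clock: 6.1
eef_pos: [583.0, 100.7, 138.9]
eef_rot: [-3.141, -0.006, -0.003]
wrist_force: [-0.4, 0.6, -0.0]
finger_gap: 40.2
finger_force: 0.0
```

```bash
for i in 1 2; do :; done; python3 nudge.py '[[0,0,0,0,0,-0.15],[0,0,0,0,0,-0.3],[0,0,0,0,0,-0.45],[0,0,0,0,0,-0.6],[0,0,0,0,0,-0.75]]'>/dev/null; python3 nudge.py '[[0,0,0,0,0,-0.15],[0,0,0,0,0,-0.3],[0,0,0,0,0,-0.45],[0,0,0,0,0,-0.6],[0,0,0,0,0,-0.75]]'>/dev/null; python3 nudge.py '[[0,0,0,0,0,-0.15],[0,0,0,0,0,-0.222],[0,0,0,0,0,-0.222],[0,0,0,0,0,-0.222]]'; python3 to.py 582 100.5 74 1.722
```

```text
clock: 7.5
eef_pos: [581.4, 100.5, 134.9]
eef_rot: [-3.141, -0.0, 1.722]
wrist_force: [-0.7, 0.2, 0.7]
finger_gap: 40.2
finger_force: 0.0
t7.5 shift [-0.1  0.7 60.9] rot [-0.0007 -0.     -0.0001] rows>= 1.2
```

Regrasp at 90°, release, then retract to the jar field's side and measure.

```bash
python3 nudge.py '[[0,0,20,0,0,0],[0,0,40,0,0,0],[0,0,55,0,0,0],[0,0,60,0,0,0],[0,0,60,0,0,0]]'>/dev/null; python3 nudge.py '[[0,0,0,0,0,0],[0,0,0,0,0,0],[0,0,0,0,0,0],[0,0,0,0,0,0],[0,0,0,0,0,0]]' 5 15; python3 nudge.py '[[0,0,0,0,0,0],[0,0,0,0,0,0],[0,0,0,0,0,0]]' 40;python3 nudge.py '[[0,0,-40,0,0,0],[0,0,-80,0,0,0],[-40,-20,-110,0,0,0],[-85,-40,-110,0,0,0],[-130,-60,-110,0,0,0]]' >/dev/null;  python3 nudge.py '[[-40,-20,0,0,0,0],[-80,-40,0,0,0,0],[-120,-60,0,0,0,0],[-165,-80,0,0,0,0]]'; cat > tub.py <<'E'
from h import *
import sys
np.set_printoptions(precision=1,suppress=True)
C0=np.array([580.9,101.6]); y=.152; A=np.array([[np.cos(y),np.sin(y)],[-np.sin(y),np.cos(y)]])
G=[np.zeros(2)]+[38.5*np.array([np.cos(a),np.sin(a)]) for a in np.radians([30,90,150,210,270,330])]
out={}
for n,(p,P) in shots().items():
    P=np.array(P); rad=np.hypot(P[...,0]-C0[0],P[...,1]-C0[1])
    L=[]
    for s in(1,-1):
        e=C0+s*68*A[1]; q=P[(np.hypot(P[...,0]-e[0],P[...,1]-e[1])<22)&(P[...,2]>126)&(P[...,2]<136)]; L.append(q.mean(0))
    q=P[(P[...,2]>46)&(P[...,2]<54)&(rad>56)&(rad<67)]
    print(n,"lugmid",(L[0]+L[1])/2,"rim",fitr(q,61,C0)[0])
    for b in blobs((rad<60)&(P[...,2]>74)&(P[...,2]<110),6):
        q=P[b]; t=q[q[:,2]>99]; c,e=fitr(q[q[:,2]<98],7,q.mean(0)[:2]) if (q[:,2]<98).sum()>4 else (q.mean(0)[:2],-1)
        print("  stopper",c,"rms %.1f"%e,"top",t.mean(0) if len(t) else None,len(t))
E
python3 tub.py
```

```text
clock: 8.5
eef_pos: [581.7, 100.6, 75.8]
eef_rot: [3.141, -0.0, 1.723]
wrist_force: [0.2, 0.4, 1.2]
finger_gap: 13.7
finger_force: 15.0
clock: 8.8
eef_pos: [581.5, 100.6, 75.4]
eef_rot: [-3.141, -0.0, 1.723]
wrist_force: [-0.4, -1.1, -0.7]
finger_gap: 34.0
finger_force: 0.0
clock: 9.7
eef_pos: [487.5, -212.0, 185.7]
eef_rot: [3.141, 0.0, 1.723]
wrist_force: [0.9, -0.1, 0.2]
finger_gap: 40.1
finger_force: 0.0
top lugmid [580.9  99.6 130.8] rim [580.7  99.6]
  stopper [579.7  96.6] rms -1.0 top [580.5  96.7 103.7] 20
side lugmid [581.2 103.1 131.2] rim [581.4 103.7]
  stopper [581.9 103. ] rms 1.1 top [581.1  99.3 104.7] 18
```

```bash
sed -i 's/t.mean(0) if len(t) else None/(t.min(0)+t.max(0))[:2]\/2 if len(t) else None/; s/q\[:,2\]>99\]/q[:,2]>100]/' tub.py; python3 tub.py; python3 tub.py; cp m.py m2.py; sed -i 's/^    z=np.load.*$/    p,d=manip.camera(n); P=cloud(n,d); print(n)/; s/^J=.*/J=np.array([[630,-176],[538,-126],[535,-333],[532,-216],[461,-238],[441,-107.]])/' m2.py; python3 m2.py | grep -v rod
```

```text
top lugmid [581.1  99.7 130.7] rim [580.8  99.7]
  stopper [579.6  97. ] rms -1.0 top [580.6  97. ] 20
side lugmid [581.3 103.2 131. ] rim [581.4 104.3]
  stopper [581.2 102.8] rms 1.1 top [581.5 101.3] 14
top lugmid [581.1  99.7 130.7] rim [580.8  99.7]
  stopper [581.6  97.2] rms 0.2 top [580.7  96.8] 19
side lugmid [582.  103.1 131. ] rim [581.5 104.4]
  stopper [581.9 102.8] rms 1.1 top [581.4 101.3] 14
top
[ 631.6 -177.8] 0.3946905695423529 [ 631.5 -176.8] 17 [ 632.1 -177.7]
[ 538.2 -126.9] 0.6703012695008508 [ 538.1 -126.6] 21 [ 538.3 -126.9]
[ 535. -333.] nan None 0 None
[ 532.6 -218.3] 0.46588815694520713 [ 531.  -217.3] 18 [ 533.1 -218.3]
[ 459.8 -239.4] 0.44277966228998267 None 0 None
[ 440.3 -108.8] 0.3238770144207157 [ 439.8 -108.9] 20 [ 441.5 -108.6]
rim (array([580.8,  99.7]), np.float64(1.7291603825582844)) 222 (array([580.8,  99.7]), np.float64(61.78863854244504))
lug top 34 [570.4 166.7 131. ] [570.6 166.7 131. ]
lug top 32 [591.4  32.7 131.2] [591.8  32.9 131.5]
handle 179 ((419.4992980957031, 257.9643249511719), (23.473011016845703, 66.8261489868164), 15.2201738357
[... 214 characters left out ...]
332.3] 34 [ 536.  -331.3]
[ 532.7 -213.9] 0.6942352746145398 [ 532.5 -213.4] 28 [ 532.8 -211.9]
[ 461.  -234.3] 0.6659987170849369 [ 461.5 -235.8] 26 [ 460.9 -234.5]
[ 441.3 -103.1] 0.7729737440656531 None 0 None
rim (array([581.3, 103.9]), np.float64(1.6877223619297326)) 104 (array([581., 104.]), np.float64(61.64485350580735))
lug top 24 [573.2 171.  131.3] [573.1 171.6 130.3]
lug top 39 [591.1  35.7 131.5] [590.9  36.4 130.8]
  return _methods._mean(a, axis=axis, dtype=dtype,
  ret = ret.dtype.type(ret / rcount)
Traceback (most recent call last):
  File "m2.py", line 13, in <module>
    b=max(blobs(m),key=np.sum); q=P[b]; print("handle",b.sum(),cv2.minAreaRect(np.float32(q[:,:2])),q[:,2].mean())
ValueError: max() iterable argument is empty
```

```bash
cat > nx.py <<'E'
import sys,warnings,subprocess
warnings.simplefilter("ignore")
from h import *
np.set_printoptions(precision=1,suppress=True)
c=np.array([float(sys.argv[1]),float(sys.argv[2])]); e=[]
for n,(p,P) in shots().items():
    r=jar(P,c); q=r[0]+[.3*(1 if n=="top" else -1),2.5*(1 if n=="top" else -1)]; print(n,q,"rms %.1f"%r[1],"top",r[2])
    if r[1]==r[1]: e.append(q)
m=np.mean(e,0); print("jar",m); subprocess.run(["python3","to.py",str(m[0]),str(m[1]),"63","1.722"])
E
cat > pl.py <<'E'
import sys,subprocess,numpy as np
k=int(sys.argv[1]); z=sys.argv[2]; a=np.radians(30+60*(k-1))+.152; p=np.array([581.1,101.8])+(38.5*np.array([np.cos(a),np.sin(a)]) if k else 0)
subprocess.run(["python3","to.py",str(p[0]),str(p[1]),z,"1.722"])
E
python3 nx.py 538 -124
```

```text
t10.2 shift [ 77.   62.3 122.5] rot [ 0.     -0.      0.0024] rows>= 3.2
top [ 538.6 -124.4] rms 0.4 top [ 537.9 -126.6]
side [ 538.4 -123.7] rms 0.7 top [ 538.3 -122.8]
jar [ 538.5 -124. ]
```

```bash
python3 nudge.py '[[38,31,0,0,0,0],[77,62,0,0,0,0],[77,62,40,0,0,0],[77,62,80,0,0,0],[77,62,100,0,0,0]]' 40 25 >/dev/null; python3 nudge.py '[[0,0,15,0,0,0],[0,0,22,0,0,0],[0,0,22,0,0,0],[0,0,22,0,0,0]]'; python3 nudge.py '[[0,0,0,0,0,0],[0,0,0,0,0,0],[0,0,0,0,0,0],[0,0,0,0,0,0],[0,0,0,0,0,0]]' 5; python3 nudge.py '[[0,0,-15,0,0,0],[0,0,-45,0,0,0],[0,0,-85,0,0,0],[0,0,-125,0,0,0],[0,0,-150,0,0,0]]'; python3 pl.py 2 80
```

```text
clock: 11.1
eef_pos: [538.4, -125.0, 64.3]
eef_rot: [3.141, 0.0, 1.723]
wrist_force: [1.0, 0.2, -0.1]
finger_gap: 40.1
finger_force: 0.0
clock: 11.6
eef_pos: [538.0, -125.1, 63.6]
eef_rot: [3.141, 0.0, 1.723]
wrist_force: [0.2, -0.3, 1.2]
finger_gap: 13.6
finger_force: 25.0
clock: 12.1
eef_pos: [538.2, -125.2, 216.3]
eef_rot: [3.139, 0.001, 1.723]
wrist_force: [-0.1, -0.0, -2.4]
finger_gap: 13.2
finger_force: 25.0
t12.1 shift [256.5  76.4 136.2] rot [0.0023 0.0011 0.0008] rows>= 6.0
```

```bash
python3 nudge.py '[[40,12,0,0,0,0],[85,25,0,0,0,0],[130,38,0,0,0,0],[175,52,0,0,0,0],[220,65,0,0,0,0]]' >/dev/null; python3 nudge.py '[[20,7,0,0,0,0],[35.5,11.5,0,0,0,0],[35.5,11.5,0,0,0,0],[35.5,11.5,0,0,0,0]]' ; python3 nudge.py '[[0,0,25,0,0,0],[0,0,60,0,0,0],[0,0,90,0,0,0],[0,0,115,0,0,0],[0,0,130,0,0,0]]'; python3 pl.py 2 72
```

```text
clock: 13.0
eef_pos: [574.8, 138.4, 213.2]
eef_rot: [-3.141, 0.0, 1.723]
wrist_force: [0.6, -1.0, -2.2]
finger_gap: 13.5
finger_force: 25.0
clock: 13.5
eef_pos: [574.2, 137.5, 81.6]
eef_rot: [-3.139, 0.0, 1.721]
wrist_force: [1.2, -0.2, -1.7]
finger_gap: 13.5
finger_force: 25.0
t13.5 shift [2.1 1.4 9.6] rot [-0.0022  0.0002 -0.0008] rows>= 0.2
```

```bash
python3 nudge.py '[[0.8,1,5,0,0,0],[0.8,1,9,0,0,0],[0.8,1,9,0,0,0]]'; python3 nudge.py '[[0,0,0,0,0,0],[0,0,0,0,0,0],[0,0,0,0,0,0]]' 32;python3 nudge.py '[[0,0,-40,0,0,0],[0,0,-80,0,0,0],[-40,-20,-110,0,0,0],[-85,-40,-110,0,0,0],[-130,-60,-110,0,0,0]]' >/dev/null;  python3 nudge.py '[[-40,-20,0,0,0,0],[-80,-40,0,0,0,0],[-120,-60,0,0,0,0],[-165,-80,0,0,0,0]]' 40; python3 tub.py; python3 nx.py 532 -216
```

```text
clock: 13.8
eef_pos: [576.1, 139.8, 75.1]
eef_rot: [3.141, 0.0, 1.723]
wrist_force: [-0.1, 0.1, -2.2]
finger_gap: 13.6
finger_force: 25.0
clock: 14.1
eef_pos: [576.1, 140.1, 75.2]
eef_rot: [3.14, -0.0, 1.723]
wrist_force: [0.8, 0.3, -0.0]
finger_gap: 31.5
finger_force: 0.0
clock: 15.0
eef_pos: [481.7, -172.5, 185.1]
eef_rot: [3.141, 0.001, 1.723]
wrist_force: [0.3, 0.3, 0.3]
finger_gap: 39.8
finger_force: 0.0
top lugmid [581.2  99.7 130.5] rim [580.8  99.7]
  stopper [585.7 142.2] rms 0.3 top [585.4 141.3] 19
  stopper [581.6  97.4] rms 0.3 top [580.2  97.1] 19
side lugmid [580.6 102.9 131.2] rim [581.3 104.8]
  stopper [585.4 146.6] rms 1.0 top [585.4 145.3] 15
  stopper [581.9 101.9] rms 1.1 top [581.4 102. ] 16
t15.2 shift [-51.3  43.5 121.8] rot [ 0.0006  0.0002 -0.0013] rows>= 2.8
top [ 533.6 -215.8] rms 0.3 top None
side [ 532.6 -216.3] rms 0.6 top [ 532.5 -213.5]
jar [ 533.1 -216. ]
```

```bash
cat > crop.py <<'E'
import sys
from h import *
a=[]
for n,(x,y) in (("top",(205,155)),("side",(215,135))):
    p,d=manip.camera(n); a.append(cv2.resize(p[y:y+80,x:x+80],(400,400),interpolation=cv2.INTER_CUBIC))
cv2.imwrite(f"pics/{sys.argv[1]}.png",np.hstack(a)[:,:,::-1])
E
python3 crop.py c1
```

View pics/c1.png

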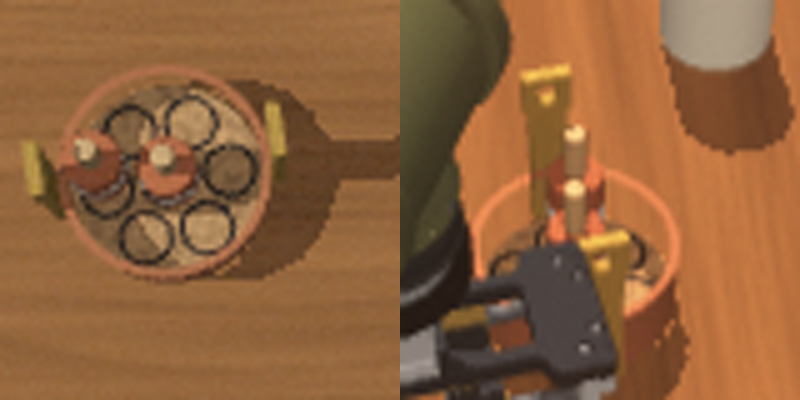

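The crop shows the centre jar fine, while the second jar (crop (92,165)) stands upright but about 10 mm off its ring toward the wall. I'll regrasp and shift it.

```bash
sed -i 's/581.1,101.8/581.2,102.6/' pl.py; python3 to.py 585.8 144.5 72 1.722
```

```text
t15.3 shift [295.5 149.7 112.7] rot [0.0003 0.     0.0016] rows>= 7.0
```

```bash
python3 nudge.py '[[45,22,0,0,0,0],[90,45,0,0,0,0],[135,67,0,0,0,0],[180,90,0,0,0,0],[220,110,0,0,0,0]]' >/dev/null; python3 nudge.py '[[40,20,0,0,0,0],[75.5,39.5,0,0,0,0],[75.5,39.5,30,0,0,0],[75.5,39.5,70,0,0,0],[75.5,39.5,95,0,0,0]]'>/dev/null; python3 nudge.py '[[0,0,12,0,0,0],[0,0,15,0,0,0],[0,0,15,0,0,0],[0,0,15,0,0,0]]'; python3 to.py 585.8 144.5 72 1.722;  python3 nudge.py '[[0,0,0,0,0,0],[0,0,0,0,0,0],[0,0,0,0,0,0],[0,0,0,0,0,0],[0,0,0,0,0,0]]' 5; python3 nudge.py '[[0,0,0,0,0,0]]'; python3 pl.py 2 72 
```

```text
clock: 16.7
eef_pos: [586.2, 143.9, 76.0]
eef_rot: [3.139, -0.0, 1.723]
wrist_force: [-0.7, 0.3, 0.0]
finger_gap: 40.2
finger_force: 0.0
t16.7 shift [ 0.6 -0.3  4. ] rot [ 0.0023 -0.0001  0.001 ] rows>= 0.1
clock: 17.2
eef_pos: [585.6, 143.6, 74.6]
eef_rot: [3.141, 0.0, 1.723]
wrist_force: [0.8, 0.3, 0.4]
finger_gap: 13.3
finger_force: 25.0
clock: 17.3
eef_pos: [585.6, 143.6, 74.6]
eef_rot: [3.141, -0.0, 1.723]
wrist_force: [0.5, 0.0, 1.9]
finger_gap: 13.4
finger_force: 25.0
t17.3 shift [ -1.4 -10.6   2.6] rot [ 0.0004 -0.      0.0008] rows>= 0.2
```

```bash
python3 nudge.py '[[0,0,-4,0,0,0],[-2,-5,-4,0,0,0],[-2.2,-10.6,-4,0,0,0],[-2.2,-10.6,-2,0,0,0],[-2.2,-10.6,0,0,0,0]]'; python3 nudge.py '[[0,0,0,0,0,0],[0,0,0,0,0,0],[0,0,1,0,0,0],[0,0,1,0,0,0]]' ; python3 nudge.py '[[0,0,0,0,0,0],[0,0,0,0,0,0],[0,0,0,0,0,0]]' 30;python3 nudge.py '[[0,0,-30,0,0,0],[0,0,-70,0,0,0],[-20,-10,-110,0,0,0],[-65,-30,-110,0,0,0],[-110,-50,-110,0,0,0]]' >/dev/null;  python3 nudge.py '[[-40,-20,0,0,0,0],[-85,-40,0,0,0,0],[-130,-60,0,0,0,0],[-175,-80,0,0,0,0],[-215,-100,0,0,0,0]]' 40; python3 tub.py; python3 nx.py 532 -216
```

```text
clock: 17.8
eef_pos: [575.3, 139.8, 74.5]
eef_rot: [3.141, -0.0, 1.723]
wrist_force: [-3.0, -0.6, 19.6]
finger_gap: 13.5
finger_force: 25.0
clock: 18.2
eef_pos: [575.8, 139.9, 74.6]
eef_rot: [3.14, -0.0, 1.723]
wrist_force: [-2.4, -1.7, 11.4]
finger_gap: 13.5
finger_force: 25.0
clock: 18.5
eef_pos: [575.3, 139.8, 73.2]
eef_rot: [-3.141, -0.0, 1.723]
wrist_force: [0.8, 0.1, 0.1]
finger_gap: 29.5
finger_force: 0.0
clock: 19.5
eef_pos: [475.4, -206.2, 183.4]
eef_rot: [3.141, 0.0, 1.722]
wrist_force: [-0.1, 0.8, 0.1]
finger_gap: 40.2
finger_force: 0.0
top lugmid [581.   99.7 130.3] rim [580.9  99.8]
  stopper [579.7  96.7] rms -1.0 top [580.7  97. ] 20
  stopper [575.6 137.9] rms 0.2 top [575.4 136.9] 19
side lugmid [580.9 103.1 131. ] rim [581.1 104.2]
  stopper [576.9 123.7] rms 3.0 top [577.2 122.8] 31
t19.7 shift [-19.9  54.3 120.2] rot [-0.0002 -0.0004 -0.0011] rows>= 2.7
top [ 532.7 -216.1] rms 0.6 top [ 532.5 -216.9]
side [ 532.6 -216.2] rms 0.7 top [ 532.6 -212.7]
jar [ 532.6 -216.2]
```

```bash
python3 nudge.py '[[-10,27,0,0,0,0],[-20,54,0,0,0,0],[-20,54,40,0,0,0],[-20,54,80,0,0,0],[-20,54,100,0,0,0]]' 40 25 >/dev/null; python3 nudge.py '[[0,0,15,0,0,0],[0,0,20,0,0,0],[0,0,20,0,0,0],[0,0,20,0,0,0]]'; python3 nudge.py '[[0,0,0,0,0,0],[0,0,0,0,0,0],[0,0,0,0,0,0],[0,0,0,0,0,0],[0,0,0,0,0,0]]' 5; python3 nudge.py '[[0,0,-15,0,0,0],[0,0,-45,0,0,0],[0,0,-85,0,0,0],[0,0,-125,0,0,0],[0,0,-150,0,0,0]]'; python3 pl.py 1 90
```

```text
clock: 20.6
eef_pos: [533.4, -215.8, 64.6]
eef_rot: [3.14, 0.001, 1.723]
wrist_force: [-0.5, 0.2, -0.3]
finger_gap: 40.0
finger_force: 0.0
clock: 21.1
eef_pos: [532.8, -215.8, 63.6]
eef_rot: [3.141, 0.0, 1.723]
wrist_force: [0.4, 0.4, 1.9]
finger_gap: 13.6
finger_force: 25.0
clock: 21.6
eef_pos: [533.0, -215.9, 217.6]
eef_rot: [3.139, 0.002, 1.723]
wrist_force: [-0.1, 0.3, -2.4]
finger_gap: 13.5
finger_force: 25.0
t21.6 shift [327.  128.8 127.4] rot [0.003  0.002  0.0008] rows>= 7.5
```

```bash
python3 nudge.py '[[40,16,0,0,0,0],[85,33,0,0,0,0],[130,51,0,0,0,0],[175,69,0,0,0,0],[220,87,0,0,0,0]]' >/dev/null; python3 nudge.py '[[45,18,0,0,0,0],[85,33,0,0,0,0],[107.4,41.8,0,0,0,0],[107.4,41.8,0,0,0,0],[107.4,41.8,0,0,0,0]]' >/dev/null; python3 nudge.py '[[0,0,30,0,0,0],[0,0,70,0,0,0],[0,0,100,0,0,0],[0,0,120,0,0,0],[0,0,120,0,0,0]]'; python3 nudge.py '[[0,0,0,0,0,0]]'; python3 pl.py 1 72
```

```text
clock: 23.1
eef_pos: [609.2, 125.8, 91.1]
eef_rot: [-3.137, 0.0, 1.721]
wrist_force: [-0.7, 0.5, -0.5]
finger_gap: 13.5
finger_force: 25.0
clock: 23.2
eef_pos: [610.8, 126.5, 94.7]
eef_rot: [3.141, 0.0, 1.722]
wrist_force: [0.2, 0.2, -0.9]
finger_gap: 13.6
finger_force: 25.0
t23.2 shift [ 0.1  0.4 22.7] rot [ 0.0007  0.     -0.0003] rows>= 0.5
```

```bash
python3 nudge.py '[[0.4,0.4,8,0,0,0],[0.4,0.4,15,0,0,0],[0.4,0.4,19,0,0,0],[0.4,0.4,21,0,0,0],[0.4,0.4,23,0,0,0]]'; python3 nudge.py '[[0,0,0,0,0,0],[0,0,1,0,0,0],[0,0,1,0,0,0]]' ; python3 nudge.py '[[0,0,0,0,0,0],[0,0,0,0,0,0],[0,0,0,0,0,0]]' 30;python3 nudge.py '[[0,0,-30,0,0,0],[0,0,-70,0,0,0],[-20,-10,-110,0,0,0],[-65,-30,-110,0,0,0],[-110,-50,-110,0,0,0]]' >/dev/null;  python3 nudge.py '[[-40,-20,0,0,0,0],[-85,-40,0,0,0,0],[-130,-60,0,0,0,0],[-175,-80,0,0,0,0],[-200,-110,0,0,0,0]]' 40; python3 tub.py; python3 nx.py 631.7 -174.7
```

```text
clock: 23.7
eef_pos: [611.2, 127.9, 71.6]
eef_rot: [3.14, 0.0, 1.723]
wrist_force: [-7.4, -1.4, 21.8]
finger_gap: 13.6
finger_force: 25.1
clock: 24.0
eef_pos: [611.3, 127.9, 71.7]
eef_rot: [3.14, 0.0, 1.723]
wrist_force: [-6.2, -1.6, 16.5]
finger_gap: 13.6
finger_force: 25.1
clock: 24.3
eef_pos: [610.8, 127.9, 69.4]
eef_rot: [3.142, -0.0, 1.723]
wrist_force: [0.8, -0.1, -0.7]
finger_gap: 29.8
finger_force: 0.0
clock: 25.3
eef_pos: [499.0, -205.6, 179.2]
eef_rot: [3.141, 0.0, 1.722]
wrist_force: [0.8, -0.1, 0.0]
finger_gap: 39.7
finger_force: 0.0
top lugmid [580.5  99.6 130.7] rim [580.8  99.7]
  stopper [610.4 125.9] rms 0.2 top [609.8 125.3] 21
  stopper [579.7  97. ] rms -1.0 top [580.7  97. ] 18
  stopper [575.2 137.9] rms 0.2 top [575.2 137. ] 19
side lugmid [584.4 103.7 131. ] rim [581.8 103.8]
  stopper [577.5 123.9] rms 3.0 top [581.2 117.2] 23
  stopper [610.3 130.1] rms 1.2 top [609.5 129.9] 16
t25.5 shift [  8.5 135.1 116.6] rot [ 0.0003 -0.     -0.0007] rows>= 3.6
top [ 632. -175.] rms 0.5 top [ 630.6 -176.5]
side [ 631.5 -174.2] rms 0.6 top [ 631.3 -173.5]
jar [ 631.7 -174.6]
```

```bash
python3 nudge.py '[[2,45,0,0,0,0],[5,90,0,0,0,0],[8.5,135,0,0,0,0],[8.5,135,40,0,0,0],[8.5,135,80,0,0,0]]' 40 25 >/dev/null; python3 nudge.py '[[0,0,25,0,0,0],[0,0,36,0,0,0],[0,0,36,0,0,0],[0,0,36,0,0,0]]'; python3 nudge.py '[[0,0,0,0,0,0],[0,0,0,0,0,0],[0,0,0,0,0,0],[0,0,0,0,0,0],[0,0,0,0,0,0]]' 5; python3 nudge.py '[[0,0,-15,0,0,0],[0,0,-45,0,0,0],[0,0,-85,0,0,0],[0,0,-125,0,0,0],[0,0,-150,0,0,0]]'; python3 pl.py 6 90
```

```text
clock: 26.4
eef_pos: [632.6, -173.7, 64.9]
eef_rot: [3.14, 0.001, 1.723]
wrist_force: [-0.7, -0.8, 0.7]
finger_gap: 40.0
finger_force: 0.0
clock: 26.9
eef_pos: [631.9, -174.1, 64.0]
eef_rot: [3.141, 0.0, 1.723]
wrist_force: [-0.9, 0.8, 2.8]
finger_gap: 13.4
finger_force: 25.0
clock: 27.4
eef_pos: [632.0, -174.1, 217.9]
eef_rot: [3.138, 0.002, 1.723]
wrist_force: [0.6, -0.4, -0.7]
finger_gap: 13.7
finger_force: 25.0
t27.4 shift [262.2  24.6 127.5] rot [0.0033 0.0017 0.0008] rows>= 5.9
```

```bash
python3 nudge.py '[[40,4,0,0,0,0],[85,8,0,0,0,0],[130,12,0,0,0,0],[175,16,0,0,0,0],[220,20,0,0,0,0]]' >/dev/null; python3 nudge.py '[[30,4,0,0,0,0],[42.7,4.6,0,0,0,0],[42.7,4.6,0,0,0,0],[42.7,4.6,0,0,0,0]]' >/dev/null; python3 nudge.py '[[0,0,30,0,0,0],[0,0,70,0,0,0],[0,0,100,0,0,0],[0,0,120,0,0,0],[0,0,120,0,0,0]]' >/dev/null; python3 nudge.py '[[0,0,0,0,0,0]]'; python3 pl.py 6 72
```

```text
clock: 28.9
eef_pos: [616.7, 88.2, 94.3]
eef_rot: [3.141, 0.0, 1.721]
wrist_force: [0.3, 0.4, -1.7]
finger_gap: 13.2
finger_force: 25.0
t28.9 shift [ 0.3  0.4 22.3] rot [ 0.0004  0.0001 -0.0007] rows>= 0.4
```

```bash
python3 nudge.py '[[0.6,0.4,8,0,0,0],[0.6,0.4,15,0,0,0],[0.6,0.4,19,0,0,0],[0.6,0.4,21,0,0,0],[0.6,0.4,22,0,0,0]]'; python3 nudge.py '[[0,0,0,0,0,0],[0,0,1,0,0,0]]' ; python3 nudge.py '[[0,0,0,0,0,0],[0,0,0,0,0,0],[0,0,0,0,0,0]]' 30;python3 nudge.py '[[0,0,-30,0,0,0],[0,0,-70,0,0,0],[-20,-10,-110,0,0,0],[-65,-30,-110,0,0,0],[-110,-50,-110,0,0,0]]' >/dev/null;  python3 nudge.py '[[-40,-20,0,0,0,0],[-85,-40,0,0,0,0],[-130,-60,0,0,0,0],[-175,-100,0,0,0,0],[-200,-140,0,0,0,0]]' 40; python3 tub.py; python3 nx.py 440.8 -105.9
```

```text
clock: 29.4
eef_pos: [616.7, 90.1, 71.9]
eef_rot: [3.141, 0.0, 1.723]
wrist_force: [-3.5, -0.4, 9.3]
finger_gap: 13.3
finger_force: 25.0
clock: 29.6
eef_pos: [617.1, 90.2, 71.9]
eef_rot: [3.14, 0.0, 1.723]
wrist_force: [-6.6, -1.2, 18.4]
finger_gap: 13.6
finger_force: 25.0
clock: 29.9
eef_pos: [616.6, 90.1, 70.4]
eef_rot: [3.142, -0.0, 1.723]
wrist_force: [-0.3, 0.3, 0.3]
finger_gap: 29.6
finger_force: 0.0
clock: 30.9
eef_pos: [479.8, -242.2, 180.1]
eef_rot: [-3.141, -0.0, 1.722]
wrist_force: [1.2, -0.5, 0.3]
finger_gap: 40.0
finger_force: 0.0
top lugmid [581.   99.7 130.7] rim [580.8  99.7]
  stopper [616.4  86.9] rms 0.3 top [616.2  86.8] 16
  stopper [610.3 126. ] rms 0.2 top [609.9 125.4] 18
  stopper [581.2  97.7] rms 0.1 top [580.2  97. ] 21
  stopper [575.3 137.9] rms 0.3 top [575. 137.] 16
side lugmid [580.1 103.  131.3] rim [581.6 103.4]
  stopper [577.1 123.4] rms 3.0 top [577.1 122.5] 33
  stopper [611.1 116.4] rms 2.7 top [611.9 110.3] 32
t31.1 shift [139.3 -19.3 117.6] rot [ 0.0004  0.0001 -0.0011] rows>= 3.7
top [ 440.4 -106.3] rms 0.4 top [ 439.9 -108.9]
side [ 440.8 -105.7] rms 0.7 top None
jar [ 440.6 -106. ]
```

```bash
sed -i 's/581.2,102.6/581.2,102.2/' pl.py; python3 to.py 581.5 100.5 73 1.722
```

```text
t31.1 shift [322.4 150.9 107.7] rot [ 0.0004  0.0001 -0.0011] rows>= 7.4
```

```bash
python3 nudge.py '[[45,22,-20,0,0,0],[90,45,-20,0,0,0],[135,67,-20,0,0,0],[180,90,-20,0,0,0],[220,110,-20,0,0,0]]' 26 >/dev/null; python3 nudge.py '[[40,20,0,0,0,0],[80,35,0,0,0,0],[102.4,41,0,0,0,0],[102.4,41,0,0,0,0],[102.4,41,0,0,0,0]]'>/dev/null;python3 nudge.py '[[0,0,30,0,0,0],[0,0,70,0,0,0],[0,0,100,0,0,0],[0,0,120,0,0,0],[0,0,127,0,0,0]]'>/dev/null;  python3 nudge.py '[[0,0,0,0,0,0],[0,0,0,0,0,0],[0,0,0,0,0,0],[0,0,0,0,0,0],[0,0,0,0,0,0]]' 5; python3 nudge.py '[[0.8,0,-1,0,0,0],[1.7,0,-1,0,0,0],[1.7,0,0,0,0,0],[1.7,0,0,0,0,0]]';  python3 nudge.py '[[0,0,0,0,0,0],[0,0,0,0,0,0],[0,0,0,0,0,0]]' 28;python3 nudge.py '[[0,0,-30,0,0,0],[0,0,-70,0,0,0],[-20,-10,-110,0,0,0],[-65,-40,-110,0,0,0],[-110,-80,-110,0,0,0]]' >/dev/null;  python3 nudge.py '[[-30,-40,0,0,0,0],[-60,-80,0,0,0,0],[-90,-110,0,0,0,0],[-90,-110,0,0,0,0]]' 40; python3 tub.py; python3 nx.py 440.6 -106
```

```text
clock: 33.1
eef_pos: [581.7, 101.3, 74.5]
eef_rot: [3.14, 0.0, 1.723]
wrist_force: [-1.1, -1.4, 5.6]
finger_gap: 13.7
finger_force: 25.0
clock: 33.5
eef_pos: [581.3, 103.0, 74.5]
eef_rot: [3.141, 0.0, 1.723]
wrist_force: [-3.1, -0.9, 10.1]
finger_gap: 13.5
finger_force: 25.0
clock: 33.8
eef_pos: [580.9, 103.0, 73.2]
eef_rot: [-3.141, -0.0, 1.723]
wrist_force: [-0.2, -0.1, 0.0]
finger_gap: 27.7
finger_force: 0.0
clock: 34.7
eef_pos: [429.0, -114.1, 183.7]
eef_rot: [3.142, 0.001, 1.719]
wrist_force: [0.7, 1.4, -0.3]
finger_gap: 39.8
finger_force: 0.0
top lugmid [581.2  99.7 130.9] rim [580.8  99.8]
  stopper [616.4  86.8] rms 0.2 top [615.3  86.9] 15
  stopper [610.3 126. ] rms 0.2 top [609.7 125.3] 21
  stopper [580.9  99.1] rms 0.2 top [580.6  99.8] 17
  stopper [575.4 137.7] rms 0.2 top [575.5 136.9] 18
side lugmid [580.1 103.2 131.1] rim [581.  103.7]
  stopper [576.9 119.7] rms 3.0 top [577.3 121.8] 34
  stopper [610.7 116.2] rms 2.7 top [612.2 110.4] 32
t34.9 shift [  3.5   9.6 120.4] rot [ 0.0001 -0.0001  0.0014] rows>= 2.4
top [ 440.4 -106.2] rms 0.2 top None
side [ 440.9 -105.7] rms 0.8 top [ 441.  -103.7]
jar [ 440.6 -105.9]
```

Centred. Next jar goes to place 3.

```bash
python3 nudge.py '[[3.5,9.6,0,0,0,0],[3.5,9.6,35,0,0,0],[3.5,9.6,75,0,0,0],[3.5,9.6,105,0,0,0],[3.5,9.6,119,0,0,0]]' 40 25 >/dev/null; python3 nudge.py '[[0,0,0,0,0,0],[0,0,0,0,0,0]]'; python3 nudge.py '[[0,0,0,0,0,0],[0,0,0,0,0,0],[0,0,0,0,0,0],[0,0,0,0,0,0],[0,0,0,0,0,0]]' 5; python3 nudge.py '[[0,0,-15,0,0,0],[0,0,-45,0,0,0],[0,0,-85,0,0,0],[0,0,-125,0,0,0],[0,0,-150,0,0,0]]'; python3 pl.py 3 90
```

```text
clock: 35.6
eef_pos: [440.8, -106.0, 64.7]
eef_rot: [3.142, -0.0, 1.724]
wrist_force: [0.3, 0.3, -0.1]
finger_gap: 39.6
finger_force: 0.0
clock: 36.1
eef_pos: [440.2, -106.6, 64.8]
eef_rot: [3.141, 0.0, 1.723]
wrist_force: [0.1, 0.6, 3.5]
finger_gap: 13.2
finger_force: 25.0
clock: 36.6
eef_pos: [440.3, -106.7, 217.2]
eef_rot: [3.139, 0.001, 1.723]
wrist_force: [0.5, 0.4, -2.2]
finger_gap: 13.3
finger_force: 25.0
t36.6 shift [204.5 137.3 127.3] rot [0.0022 0.0011 0.0007] rows>= 5.5
```

```bash
python3 nudge.py '[[35,22,0,0,0,0],[72,48,0,0,0,0],[108,72,0,0,0,0],[144,96,0,0,0,0],[180,120,0,0,0,0]]' >/dev/null; python3 nudge.py '[[20,14,0,0,0,0],[23.8,17.3,0,0,0,0],[23.8,17.3,0,0,0,0],[23.8,17.3,0,0,0,0]]' >/dev/null; python3 nudge.py '[[0,0,30,0,0,0],[0,0,70,0,0,0],[0,0,100,0,0,0],[0,0,120,0,0,0],[0,0,120,0,0,0]]' >/dev/null; python3 nudge.py '[[0,0,0,0,0,0]]'; python3 pl.py 3 73
```

```text
clock: 38.1
eef_pos: [545.1, 115.0, 95.4]
eef_rot: [3.141, 0.0, 1.722]
wrist_force: [-0.9, -0.8, -2.9]
finger_gap: 13.7
finger_force: 25.0
t38.1 shift [ 1.2  0.4 22.4] rot [ 0.0006  0.     -0.0002] rows>= 0.4
```

```bash
python3 nudge.py '[[0.5,0.4,8,0,0,0],[0.5,0.4,15,0,0,0],[0.5,0.4,19,0,0,0],[0.5,0.4,21,0,0,0],[0.5,0.4,22,0,0,0]]'; python3 nudge.py '[[0,0,0,0,0,0],[0,0,1,0,0,0]]' ; python3 nudge.py '[[0,0,0,0,0,0],[0,0,0,0,0,0],[0,0,0,0,0,0]]' 30;python3 nudge.py '[[0,0,-30,0,0,0],[0,0,-70,0,0,0],[-20,-10,-110,0,0,0],[-65,-20,-110,0,0,0],[-110,-30,-110,0,0,0]]' >/dev/null;  python3 nudge.py '[[-40,-10,0,0,0,0],[-85,-20,0,0,0,0],[-130,-30,0,0,0,0],[-175,-45,0,0,0,0],[-200,-60,0,0,0,0]]' 40; python3 tub.py; python3 nx.py 460.4 -236.7;python3 to.py 460.4 -236.7 63 1.722
```

```text
clock: 38.6
eef_pos: [545.4, 116.2, 72.8]
eef_rot: [3.141, 0.0, 1.723]
wrist_force: [-4.3, -1.4, 9.9]
finger_gap: 13.7
finger_force: 25.0
clock: 38.8
eef_pos: [545.8, 116.3, 72.7]
eef_rot: [3.14, 0.0, 1.723]
wrist_force: [-5.8, -2.6, 21.0]
finger_gap: 13.2
finger_force: 25.1
clock: 39.1
eef_pos: [545.3, 116.3, 71.4]
eef_rot: [3.141, -0.0, 1.723]
wrist_force: [0.2, 0.7, 0.3]
finger_gap: 29.3
finger_force: 0.0
clock: 40.1
eef_pos: [502.6, -206.7, 181.2]
eef_rot: [-3.141, 0.0, 1.721]
wrist_force: [-0.6, 0.7, 0.1]
finger_gap: 40.2
finger_force: 0.0
top lugmid [581.4  99.7 131.2] rim [580.9  99.7]
  stopper [616.5  87.1] rms 0.3 top [615.1  86.8] 16
  stopper [610.3 126. ] rms 0.2 top [610.1 125.4] 20
  stopper [580.7  99.3] rms 0.1 top [580.5  99.6] 18
  stopper [575.6 137.7] rms 0.2 top [575.2 136.6] 17
  stopper [544.8 114. ] rms 0.2 top [543.7 114.1] 16
side lugmid [586.8 103.8 131.9] rim [581.8 103.5]
  stopper [610.7 116.4] rms 2.7 top [612.  110.9] 33
  stopper [580.7 106. ] rms 2.0 top [580.  103.1] 19
t40.3 shift [-26.2 -47.2 118.3] rot [-0.     -0.0003 -0.0003] rows>= 2.6
top [ 460.2 -236.8] rms 0.5 top None
side [ 460.6 -236.8] rms 0.6 top [ 461.5 -236.1]
jar [ 460.4 -236.8]
t40.3 shift [-26.1 -47.2 118.3] rot [-0.     -0.0003 -0.0003] rows>= 2.6
```

Next jar → place 4.

```bash
python3 nudge.py '[[-13,-24,0,0,0,0],[-26.2,-47.2,0,0,0,0],[-26.2,-47.2,35,0,0,0],[-26.2,-47.2,75,0,0,0],[-26.2,-47.2,100,0,0,0]]' 40 25 >/dev/null; python3 nudge.py '[[0,0,14,0,0,0],[0,0,17,0,0,0],[0,0,17,0,0,0],[0,0,17,0,0,0]]'; python3 nudge.py '[[0,0,0,0,0,0],[0,0,0,0,0,0],[0,0,0,0,0,0],[0,0,0,0,0,0],[0,0,0,0,0,0]]' 5; python3 nudge.py '[[0,0,-15,0,0,0],[0,0,-45,0,0,0],[0,0,-85,0,0,0],[0,0,-125,0,0,0],[0,0,-150,0,0,0]]'; python3 pl.py 4 90
```

```text
clock: 41.2
eef_pos: [461.3, -237.0, 65.7]
eef_rot: [3.14, 0.001, 1.723]
wrist_force: [-0.2, 0.3, 0.0]
finger_gap: 40.2
finger_force: 0.0
clock: 41.7
eef_pos: [460.6, -237.0, 64.6]
eef_rot: [3.141, 0.0, 1.723]
wrist_force: [0.4, -0.5, 1.8]
finger_gap: 13.6
finger_force: 25.0
clock: 42.2
eef_pos: [460.8, -237.0, 217.2]
eef_rot: [3.14, 0.002, 1.723]
wrist_force: [-0.3, 1.1, -1.5]
finger_gap: 13.4
finger_force: 25.0
t42.2 shift [298.  136.8 127. ] rot [0.0019 0.0016 0.0008] rows>= 7.0
```

```bash
python3 nudge.py '[[40,18,0,0,0,0],[85,38,0,0,0,0],[130,58,0,0,0,0],[175,80,0,0,0,0],[220,100,0,0,0,0]]' >/dev/null; python3 nudge.py '[[40,20,0,0,0,0],[70,33,0,0,0,0],[77.8,36.8,0,0,0,0],[77.8,36.8,0,0,0,0],[77.8,36.8,0,0,0,0]]' >/dev/null; python3 nudge.py '[[0,0,30,0,0,0],[0,0,70,0,0,0],[0,0,100,0,0,0],[0,0,120,0,0,0],[0,0,120,0,0,0]]' >/dev/null; python3 nudge.py '[[0,0,0,0,0,0]]'; python3 pl.py 4 73
```

```text
clock: 43.8
eef_pos: [550.9, 77.2, 95.3]
eef_rot: [3.141, 0.0, 1.721]
wrist_force: [-0.3, 0.1, -1.3]
finger_gap: 13.9
finger_force: 25.0
t43.8 shift [ 0.9  0.4 22.3] rot [ 0.0004  0.0001 -0.0005] rows>= 0.4
```

```bash
python3 nudge.py '[[0.6,0.3,8,0,0,0],[0.6,0.3,15,0,0,0],[0.6,0.3,19,0,0,0],[0.6,0.3,21,0,0,0],[0.6,0.3,22,0,0,0]]'; python3 nudge.py '[[0,0,0,0,0,0],[0,0,1,0,0,0]]' ; python3 nudge.py '[[0,0,0,0,0,0],[0,0,0,0,0,0],[0,0,0,0,0,0]]' 30;python3 nudge.py '[[0,0,-30,0,0,0],[0,0,-70,0,0,0],[-20,-5,-110,0,0,0],[-65,-10,-110,0,0,0],[-110,-15,-110,0,0,0]]' >/dev/null;  python3 nudge.py '[[-40,-5,0,0,0,0],[-85,-10,0,0,0,0],[-130,-15,0,0,0,0],[-175,-15,0,0,0,0],[-200,-15,0,0,0,0]]' 40; python3 tub.py; python3 nx.py 535.7 -332.7;python3 to.py 535.7 -332.7 63 1.722
```

```text
clock: 44.3
eef_pos: [551.0, 78.8, 72.7]
eef_rot: [3.141, 0.0, 1.723]
wrist_force: [-2.7, -1.8, 7.5]
finger_gap: 13.4
finger_force: 25.0
clock: 44.5
eef_pos: [551.4, 78.8, 72.6]
eef_rot: [3.14, 0.0, 1.723]
wrist_force: [-5.2, -2.2, 19.3]
finger_gap: 13.4
finger_force: 25.0
clock: 44.8
eef_pos: [550.9, 78.9, 71.4]
eef_rot: [3.141, -0.0, 1.723]
wrist_force: [-0.2, -0.1, -0.7]
finger_gap: 29.1
finger_force: 0.0
clock: 45.8
eef_pos: [567.9, -235.3, 181.2]
eef_rot: [-3.141, 0.0, 1.721]
wrist_force: [0.2, -0.5, 0.7]
finger_gap: 40.0
finger_force: 0.0
top lugmid [581.   99.7 130.7] rim [580.9  99.8]
  stopper [616.5  86.9] rms 0.3 top [614.9  86.9] 17
  stopper [610.2 125.8] rms 0.3 top [609.9 125.5] 21
  stopper [580.7  99.4] rms 0.1 top [580.5  99.8] 18
  stopper [575.4 137.9] rms 0.2 top [575.  136.8] 17
  stopper [549.   76.6] rms -1.0 top [549.   77.3] 19
  stopper [545.1 114. ] rms 0.2 top [543.5 114.1] 18
side lugmid [nan nan nan] rim [579.5 106.3]
  stopper [544.8 118.8] rms 1.1 top [545.1 117.3] 14
t46.0 shift [-95.5 -47.1 118. ] rot [-0.0004 -0.0005  0.0001] rows>= 3.2
top [ 536.  -330.2] rms nan top None
side [ 535.7 -333.4] rms 0.5 top [ 536.3 -332.3]
jar [ 535.7 -333.4]
t46.0 shift [-94.8 -47.1 118. ] rot [-0.0004 -0.0005  0.0001] rows>= 3.2tub.py:11: RuntimeWarning: Mean of empty slice.
  e=C0+s*68*A[1]; q=P[(np.hypot(P[...,0]-e[0],P[...,1]-e[1])<22)&(P[...,2]>126)&(P[...,2]<136)]; L.append(q.mean(0))
  ret = um.true_divide(
```

```bash
python3 nudge.py '[[-45,-23,0,0,0,0],[-95,-47,0,0,0,0],[-95,-47,35,0,0,0],[-95,-47,75,0,0,0],[-95,-47,100,0,0,0]]' 40 25 >/dev/null; python3 nudge.py '[[0,0,14,0,0,0],[0,0,17,0,0,0],[0,0,17,0,0,0],[0,0,17,0,0,0]]'; python3 nudge.py '[[0,0,0,0,0,0],[0,0,0,0,0,0],[0,0,0,0,0,0],[0,0,0,0,0,0],[0,0,0,0,0,0]]' 5; python3 nudge.py '[[0,0,-15,0,0,0],[0,0,-45,0,0,0],[0,0,-85,0,0,0],[0,0,-125,0,0,0],[0,0,-150,0,0,0]]'; python3 pl.py 5 90
```

```text
clock: 46.9
eef_pos: [536.8, -333.2, 66.1]
eef_rot: [3.14, 0.002, 1.723]
wrist_force: [-0.6, 0.6, 0.5]
finger_gap: 40.1
finger_force: 0.0
clock: 47.4
eef_pos: [536.1, -333.2, 64.7]
eef_rot: [3.141, 0.0, 1.723]
wrist_force: [-1.0, 0.0, 2.2]
finger_gap: 13.7
finger_force: 25.0
clock: 47.9
eef_pos: [536.4, -333.3, 218.8]
eef_rot: [3.139, 0.003, 1.723]
wrist_force: [0.5, -0.8, -1.6]
finger_gap: 13.4
finger_force: 25.0
t47.9 shift [385.5 109.9 128.1] rot [0.0027 0.0026 0.0008] rows>= 8.4
```

```bash
python3 nudge.py '[[40,11,0,0,0,0],[85,24,0,0,0,0],[130,37,0,0,0,0],[175,50,0,0,0,0],[220,63,0,0,0,0]]' >/dev/null; python3 nudge.py '[[45,13,0,0,0,0],[90,26,0,0,0,0],[130,37,0,0,0,0],[165.3,46.9,0,0,0,0],[165.3,46.9,0,0,0,0]]' >/dev/null; python3 nudge.py '[[0,0,0,0,0,0],[0,0,0,0,0,0]]'>/dev/null; python3 nudge.py '[[0,0,30,0,0,0],[0,0,70,0,0,0],[0,0,100,0,0,0],[0,0,120,0,0,0],[0,0,120,0,0,0]]' >/dev/null; python3 nudge.py '[[0,0,0,0,0,0]]'; python3 pl.py 5 73
```

```text
clock: 49.7
eef_pos: [586.7, 63.5, 95.4]
eef_rot: [3.141, 0.0, 1.722]
wrist_force: [-0.7, -0.4, -1.2]
finger_gap: 13.4
finger_force: 25.0
t49.7 shift [ 0.6  0.4 22.4] rot [ 0.0005  0.0001 -0.0005] rows>= 0.4
```

Then retract away toward the −x side (clear of both views) and check all the jars.

```bash
python3 nudge.py '[[0.4,0.4,8,0,0,0],[0.4,0.4,15,0,0,0],[0.4,0.4,19,0,0,0],[0.4,0.4,21,0,0,0],[0.4,0.4,22,0,0,0]]'; python3 nudge.py '[[0,0,0,0,0,0],[0,0,1,0,0,0]]' ; python3 nudge.py '[[0,0,0,0,0,0],[0,0,0,0,0,0],[0,0,0,0,0,0]]' 30;python3 nudge.py '[[0,0,-30,0,0,0],[0,0,-70,0,0,0],[-20,-15,-110,0,0,0],[-65,-50,-110,0,0,0],[-110,-85,-110,0,0,0]]' >/dev/null;  python3 nudge.py '[[-30,-40,0,0,0,0],[-60,-80,0,0,0,0],[-90,-100,0,0,0,0],[-130,-100,0,0,0,0]]' 45; python3 tub.py 2>/dev/null; python3 crop.py c2; python3 m2.py 2>/dev/null| egrep 'handle|rod'
```

```text
clock: 50.2
eef_pos: [586.8, 64.8, 72.7]
eef_rot: [3.141, 0.0, 1.723]
wrist_force: [-3.1, -1.0, 6.7]
finger_gap: 13.8
finger_force: 25.0
clock: 50.4
eef_pos: [587.2, 64.8, 72.6]
eef_rot: [3.14, 0.0, 1.723]
wrist_force: [-6.0, -1.5, 17.0]
finger_gap: 13.9
finger_force: 25.0
clock: 50.7
eef_pos: [586.7, 64.9, 71.4]
eef_rot: [3.142, -0.0, 1.723]
wrist_force: [0.4, -0.3, -0.2]
finger_gap: 29.7
finger_force: 0.0
clock: 51.6
eef_pos: [445.3, -189.1, 182.2]
eef_rot: [3.141, 0.0, 1.723]
wrist_force: [0.5, 0.6, 0.2]
finger_gap: 45.2
finger_force: 0.0
top lugmid [581.1  99.7 130.5] rim [580.9  99.8]
  stopper [616.7  87. ] rms 0.2 top [616.3  86.8] 16
  stopper [610.5 126. ] rms 0.2 top [609.6 125.5] 20
  stopper [586.7  61.7] rms 0.2 top [585.8  61.5] 18
  stopper [580.6  99.4] rms 0.1 top [580.5  99.9] 17
  stopper [575.3 137.9] rms 0.3 top [575.1 137. ] 18
  stopper [549.1  76.4] rms -1.0 top [548.8  77.3] 17
  stopper [545.  113.9] rms 0.2 top [543.7 114.2] 16
side lugmid [580.9 103.  131.2] rim [581.2 103.5]
  stopper [576.4 124. ] rms 3.0 top [579.9 105.8] 43
  stopper [611.1 115.9] rms 2.7 top [611.8 110.6] 30
  stopper [549.5  86.4] rms 2.9 top [547.   98.8] 36
handle 183 ((419.6750793457031, 257.9284362792969), (23.87180519104004, 67.47998046875), 14.901406288146973) 28.996335024530108
rod 127 [388.5 374.6  17.7] [-0.2  1.   0. ] [407.  301.1  17.7] [369.3 450.6  17.7] [11.4 44.2  1.9]
```

View pics/c2.png

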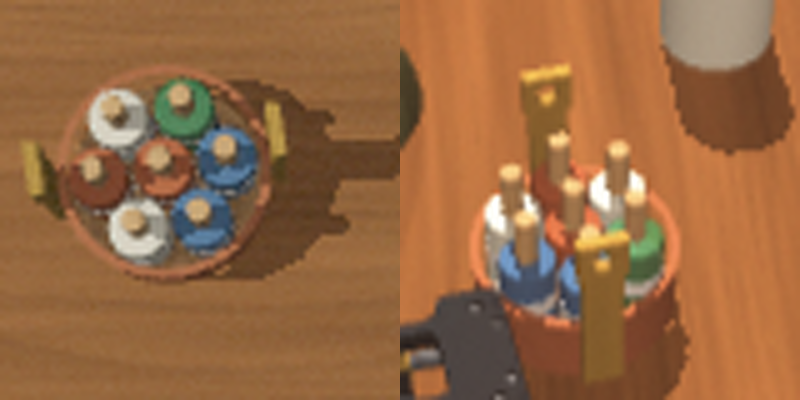

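All seven jars stand in the honeycomb: top view centre (163,168), six around it. Now the pin.

```bash
python3 nudge.py '[[45,0,0,0,0,0],[90,0,0,0,0,0],[135,0,0,0,0,0],[180,0,0,0,0,0],[225,0,0,0,0,0]]' 50 40 >/dev/null; python3 nudge.py '[[45,0,0,0,0,0],[90,0,0,0,0,-0.05],[135,0,0,0,0,-0.1],[180,0,0,0,0,-0.1],[210,0,0,0,0,-0.1]]' >/dev/null;python3 nudge.py '[[0,0,0,0,0,0],[0,0,0,0,0,0]]'; python3 to.py 418.6 264 5 1.822
```

```text
clock: 53.1
eef_pos: [380.3, 242.5, 181.3]
eef_rot: [-3.141, 0.0, 1.826]
wrist_force: [1.0, -0.2, -0.2]
finger_gap: 50.0
finger_force: 0.0
t53.1 shift [ 11.2  42.5 176.3] rot [-0.0004  0.0002  0.0036] rows>= 3.6
```

```bash
python3 nudge.py '[[11,42.5,0,0,0,0.003],[11,42.5,45,0,0,0.003],[11,42.5,90,0,0,0.003],[11,42.5,130,0,0,0.003],[11,42.5,155,0,0,0.003]]' >/dev/null; python3 nudge.py '[[0,0,12,0,0,0],[0,0,19,0,0,0],[0,0,19,0,0,0],[0,0,19,0,0,0]]';python3 to.py 418.6 264 4 1.822; python3 nudge.py '[[0,0,0,0,0,0],[0,0,0,0,0,0],[0,0,0,0,0,0],[0,0,0,0,0,0],[0,0,0,0,0,0]]' 10 40; python3 nudge.py '[[0,0,0,0,0,0],[0,0,0,0,0,0]]'
```

```text
clock: 54.0
eef_pos: [420.2, 263.3, 8.6]
eef_rot: [3.14, -0.0, 1.82]
wrist_force: [-0.5, 0.2, 0.7]
finger_gap: 50.1
finger_force: 0.0
t54.0 shift [ 1.1 -1.4  4.6] rot [ 0.0017 -0.0004 -0.0023] rows>= 0.1
clock: 54.5
eef_pos: [419.7, 263.1, 7.7]
eef_rot: [3.141, -0.0, 1.82]
wrist_force: [-0.6, -0.9, 3.8]
finger_gap: 24.0
finger_force: 40.0
clock: 54.7
eef_pos: [419.6, 263.1, 7.7]
eef_rot: [3.141, -0.0, 1.82]
wrist_force: [-1.5, -0.9, 5.7]
finger_gap: 23.8
finger_force: 40.0
```

```bash
python3 nudge.py '[[0,0,-15,0,0,0],[0,0,-50,0,0,0],[0,0,-100,0,0,0],[0,0,-150,0,0,0],[0,0,-200,0,0,0]]'; python3 nudge.py '[[-40,0,0,0,0,0],[-85,0,0,0,0,0.03],[-130,0,0,0,0,0.06],[-175,0,0,0,0,0.1],[-220,0,0,0,0,0.1]]' >/dev/null;python3 nudge.py '[[-45,0,0,0,0,0],[-90,0,0,0,0,0],[-135,0,0,0,0,0],[-180,0,0,0,0,0],[-220,0,0,0,0,0]]'; python3 to.py 626.1 -191.4 108.7 1.722
```

```text
clock: 55.2
eef_pos: [419.0, 262.8, 209.2]
eef_rot: [-3.141, 0.0, 1.82]
wrist_force: [0.6, 0.1, -1.6]
finger_gap: 23.7
finger_force: 40.0
clock: 56.2
eef_pos: [506.2, -169.9, 207.1]
eef_rot: [-3.141, -0.0, 1.719]
wrist_force: [1.0, -0.5, -0.7]
finger_gap: 24.0
finger_force: 40.0
t56.2 shift [-39.1 115.5  98.3] rot [-0.0005 -0.0003 -0.0028] rows>= 3.1
```

```bash
python3 nudge.py '[[-39,10,0,0,0,0],[-39,50,0,0,0,0],[-39,95,0,0,0,0],[-39,115.5,0,0,0,-0.003],[-39,115.5,0,0,0,-0.003]]' >/dev/null; python3 nudge.py '[[0,0,30,0,0,0],[0,0,70,0,0,0],[0,0,92,0,0,0],[0,0,98,0,0,0],[0,0,98,0,0,0]]'; python3 nudge.py '[[0,0,0,0,0,0]]'; python3 to.py 626.1 -191.4 108.7 1.722; cat > rod.py <<'E'
from h import *
import sys
np.set_printoptions(precision=1,suppress=True)
C=np.array([581.2,102.2]); u=np.array([-.1513,.9885]); w=np.array([.9885,.1513])
for n,(p,P) in shots().items():
    b=np.array([0,2.5 if n=="top" else -2.5])
    h=cv2.cvtColor(p,cv2.COLOR_RGB2HSV); l=(P[...,:2]+b-C)@u; a=(P[...,:2]+b-C)@w
    m=(P[...,2]>100)&(P[...,2]<132)&(abs(a)<25)
    r=m&(l<-76)&(l>-220)
    q=P[r]; A,L=a[r],l[r]; k=abs(A-np.median(A))<6
    print(n,"rod n",k.sum(),"l",L[k].min(),L[k].max(),"a=%.1f %+.4f*l"%tuple(np.polyfit(L[k],A[k],1)[::-1]),"z",q[k,2].max())
    for s in(-1,1):
        k=(P[...,2]>118)&(P[...,2]<136)&(abs(a)<22)&(abs(l-s*68)<10); print("  lug",s,k.sum(),"a",a[k].mean(),(a[k].min()+a[k].max())/2,"l",l[k].mean())
E
python3 rod.py
```

```text
clock: 57.2
eef_pos: [625.9, -189.3, 109.3]
eef_rot: [-3.141, -0.0, 1.723]
wrist_force: [0.9, -0.2, -1.3]
finger_gap: 23.4
finger_force: 40.0
clock: 57.3
eef_pos: [626.8, -189.4, 111.2]
eef_rot: [3.14, 0.001, 1.723]
wrist_force: [0.0, -0.6, -0.4]
finger_gap: 23.8
finger_force: 40.0
t57.3 shift [-1.8 -1.   2.5] rot [0.0019 0.001  0.0007] rows>= 0.1
top rod n 128 l -219.90504430168968 -96.76115916714969 a=-1.8 -0.0060*l z 127.11338267390317
  lug -1 34 a -0.9316543561928347 -0.37719615499547654 l -67.79906635132913
  lug 1 38 a -0.9587410313155701 0.01787084049561738 l 67.71076686471403
  return _methods._mean(a, axis=axis, dtype=dtype,
  ret = ret.dtype.type(ret / rcount)
Traceback (most recent call last):
  File "rod.py", line 11, in <module>
    print(n,"rod n",k.sum(),"l",L[k].min(),L[k].max(),"a=%.1f %+.4f*l"%tuple(np.polyfit(L[k],A[k],1)[::-1]),"z",q[k,2].max())
                                ~~~~~~~~^^
ValueError: zero-size array to reduction operation minimum which has no identity
```

```bash
python3 nudge.py '[[0,-0.3,2.5,0,0,0],[0,-0.3,2.5,0,0,0],[0,-0.3,2.5,0,0,0]]'; python3 - <<'E'
from h import *
np.set_printoptions(precision=1,suppress=True)
C=np.array([581.2,102.2]); u=np.array([-.1513,.9885]); w=np.array([.9885,.1513]); s=manip.read_state()["eef_pos"]
print("tcp l,a,z",(s[:2]-C)@u,(s[:2]-C)@w,s[2])
for n,(p,P) in shots().items():
    b=np.array([0,2.5 if n=="top" else -2.5]); l=(P[...,:2]+b-C)@u; a=(P[...,:2]+b-C)@w
    r=(P[...,2]>105)&(P[...,2]<132)&(abs(a)<12)&(l<-90)&(l>-155); print(n,r.sum())
    for lo in(-155,-140,-125,-110):
        k=r&(l>lo)&(l<lo+15); print(lo,k.sum(),a[k].mean(),"z med/max",np.median(P[k][:,2]),np.percentile(P[k][:,2],90))
    C3=np.r_[C-b,0]; e=proj(n,[np.r_[C-b-68*u,116],np.r_[C-b-72*u,116],np.r_[C-b-98*u,116],np.r_[C-b+68*u,116]]); print(e)
    c=e[2].astype(int)-[40,35]; cv2.imwrite(f"pics/r_{n}.png",cv2.resize(p[c[1]:c[1]+70,c[0]:c[0]+80],(560,490),interpolation=cv2.INTER_CUBIC)[:,:,::-1]); print(c)
E
```

```text
clock: 57.7
eef_pos: [626.1, -189.2, 107.1]
eef_rot: [3.141, 0.0, 1.723]
wrist_force: [0.3, 0.6, -1.2]
finger_gap: 23.7
finger_force: 40.0
tcp l,a,z -294.8623561219225 0.33227738983594435 107.08756204294586
top 59
-155 15 -1.5789460172093404 z med/max 118.44789821476434 119.79710791701419
-140 15 -1.8915648838512977 z med/max 119.2033717571303 120.53864658482152
-125 16 -2.198147820175332 z med/max 118.29181238157656 120.15943733599806
-110 13 -1.5367511880970934 z med/max 117.71466892728824 118.81839789545772
[[259.7 181.1]
 [261.1 180.8]
 [270.2 179.3]
 [211.8 189. ]]
[230 144]
side 0<stdin>:9: RuntimeWarning: Mean of empty slice.
  ret = ret.dtype.type(ret / rcount)
  return _methods._mean(a, axis=axis, dtype=dtype,
Traceback (most recent call last):
IndexError: index -1 is out of bounds for axis 0 with size 0
```

```bash
python3 nudge.py '[[0,0.7,-1.3,0,0,0],[0,0.7,-1.3,0,0,0],[0,0.7,-1.3,0,0,0]]'; python3 nudge.py '[[5,0,0,0,0,0],[12,0,0,0,0,0],[20,0,0,0,0,0],[28,0,0,0,0,0],[36,0,0,0,0,0]]'; python3 nudge.py '[[0,0,0,0,0,0]]'; python3 nudge.py '[[5,0,0,0,0,0],[10,0,0,0,0,0],[10,0,0,0,0,0]]'; python3 rod.py 2>/dev/null
```

```text
clock: 58.1
eef_pos: [626.8, -189.1, 108.3]
eef_rot: [3.142, 0.0, 1.723]
wrist_force: [-0.0, 0.3, -1.0]
finger_gap: 23.9
finger_force: 40.0
clock: 58.6
eef_pos: [621.3, -152.6, 108.3]
eef_rot: [-3.142, 0.0, 1.723]
wrist_force: [-0.3, 0.7, -1.0]
finger_gap: 23.4
finger_force: 40.0
clock: 58.7
eef_pos: [621.3, -152.3, 108.4]
eef_rot: [3.142, -0.0, 1.724]
wrist_force: [-0.2, 0.2, -1.2]
finger_gap: 23.7
finger_force: 40.0
clock: 59.0
eef_pos: [619.8, -143.1, 108.3]
eef_rot: [-3.142, -0.0, 1.723]
wrist_force: [0.8, -0.1, -1.1]
finger_gap: 23.9
finger_force: 40.0
top rod n 137 l -211.25636572661656 -76.66501184907519 a=-1.5 -0.0060*l z 123.38437595773951
  lug -1 38 a -1.0213293753947967 -0.5362070661939109 l -67.96063641124009
  lug 1 38 a -1.0361710746053303 -0.3917146104023228 l 67.6572183425143
```

```bash
python3 nudge.py '[[15,0,0,0,0,0],[35,0,0,0,0,0],[55,0,0,0,0,0],[75,0,0,0,0,0],[95,0,0,0,0,0]]'; python3 nudge.py '[[0,0,0,0,0,0]]'; python3 - <<'E'
from h import *
C=np.array([581.2,102.2]); u=np.array([-.1513,.9885]); w=np.array([.9885,.1513]); s=manip.read_state()["eef_pos"]
print("tcp l,a,z",(s[:2]-C)@u,(s[:2]-C)@w,s[2])
p,d=manip.camera("top"); P=cloud("top",d); b=np.array([0,2.5]); l=(P[...,:2]+b-C)@u; a=(P[...,:2]+b-C)@w
for lo in(-120,-100,-60,-40,-20,0,20,40,60):
    k=(P[...,2]>110)&(P[...,2]<126)&(abs(a)<9)&(l>lo)&(l<lo+20); print(lo,k.sum(),a[k].mean().round(2),np.median(P[k][:,2]).round(1))
E
python3 crop.py c3
```

```text
clock: 59.6
eef_pos: [604.9, -47.4, 108.3]
eef_rot: [3.142, -0.0, 1.724]
wrist_force: [0.8, 0.7, -0.9]
finger_gap: 23.6
finger_force: 40.0
clock: 59.7
eef_pos: [604.9, -46.3, 108.4]
eef_rot: [-3.142, -0.0, 1.726]
wrist_force: [-0.0, -0.5, -1.7]
finger_gap: 23.6
finger_force: 40.0
tcp l,a,z -150.37933434530757 0.9983838378978227 108.39445171053052
-120 0 nan nan
-100 14 -0.47 119.4
-60 20 -1.02 118.9
-40 22 -1.19 118.3
-20 21 -1.02 118.2
0 19 -1.39 118.8
20 21 -1.75 118.2
40 7 -1.54 119.2
60 2 2.89 112.5<stdin>:6: RuntimeWarning: Mean of empty slice.
  ret = ret.dtype.type(ret / rcount)
  return _methods._mean(a, axis=axis, dtype=dtype,
```

View pics/c3.png

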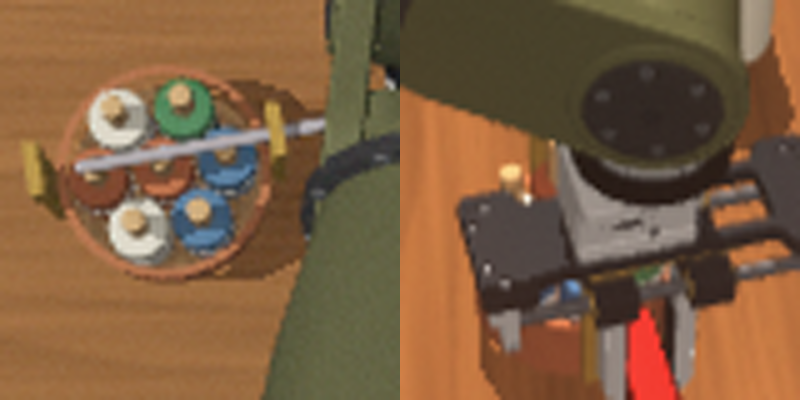

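The rod passes through eye_b and its tip (crop (78,166)) points at the far lug (crop (35,170)). It is level and lined up, so I'll go on.

```bash
python3 nudge.py '[[6,0.3,0,0,0,0],[13,0.3,0,0,0,0],[20,0.3,0,0,0,0],[27,0.3,0,0,0,0],[34,0.3,0,0,0,0]]'; python3 nudge.py '[[3,0,0,0,0,0],[6,0,0,0,0,0],[8,0,0,0,0,0],[8,0,0,0,0,0]]'; python3 nudge.py '[[1,0,0,0,0,0],[2,0,0,0,0,0],[3,0,0,0,0,0],[3,0,0,0,0,0]]'
```

```text
clock: 60.35
eef_pos: [600.5, -15.4, 108.2]
eef_rot: [-3.142, -0.0, 1.723]
wrist_force: [0.3, -0.4, -1.2]
finger_gap: 23.7
finger_force: 40.0
clock: 60.75
eef_pos: [599.4, -8.0, 108.2]
eef_rot: [-3.142, -0.0, 1.723]
wrist_force: [-0.3, -0.4, -1.9]
finger_gap: 23.6
finger_force: 40.0
clock: 61.15
eef_pos: [598.9, -5.1, 108.2]
eef_rot: [3.142, -0.0, 1.723]
wrist_force: [-0.2, -0.6, -1.6]
finger_gap: 23.8
finger_force: 40.0
```

```bash
python3 nudge.py '[[1,0,0,0,0,0],[2,0,0,0,0,0],[2,0,0,0,0,0]]' | egrep 'pos|wrist';  python3 nudge.py '[[1,0,0,0,0,0],[2,0,0,0,0,0],[2,0,0,0,0,0]]'| egrep 'pos|wrist'; python3 nudge.py '[[1,0,0,0,0,0],[1,0,0,0,0,0]]'| egrep 'pos|wrist'; python3 nudge.py '[[1,0,0,0,0,0],[1,0,0,0,0,0]]'| egrep 'pos|wrist'
```

```text
eef_pos: [598.6, -3.1, 108.2]
wrist_force: [0.5, 0.0, -1.2]
eef_pos: [598.4, -1.9, 108.3]
wrist_force: [0.5, -5.4, -1.2]
eef_pos: [598.4, -1.9, 108.4]
wrist_force: [1.2, -11.0, -0.7]
eef_pos: [598.4, -1.8, 108.4]
wrist_force: [1.6, -17.6, -1.9]
```

```bash
python3 nudge.py '[[-2,0,0,0,0,0],[-2,0,2,0,0,0],[-2,0,2.5,0,0,0]]'| egrep 'pos|wrist'; python3 nudge.py '[[0,0,0,0,0,0],[0,0,0,0,0,0],[0,0,0,0,0,0],[0,0,0,0,0,0]]' 50; python3 nudge.py '[[0,0,-15,0,0,0],[0,0,-40,0,0,0],[0,0,-80,0,0,0],[-30,-20,-110,0,0,0],[-70,-50,-110,0,0,0]]' >/dev/null; python3 nudge.py '[[-40,-40,0,0,0,0],[-80,-80,0,0,0,0],[-120,-120,0,0,0,0],[-150,-150,0,0,0,0],[-150,-150,0,0,0,0]]'; python3 crop.py c4; python3 - <<'E'
from h import *
np.set_printoptions(precision=1,suppress=True)
C=np.array([581.2,102.2]); u=np.array([-.1513,.9885]); w=np.array([.9885,.1513])
for n,(p,P) in shots().items():
    b=np.array([0,2.5 if n=="top" else -2.5]); l=(P[...,:2]+b-C)@u; a=(P[...,:2]+b-C)@w
    h=(abs(a)<20)&(l<-74)&(l>-170)&(P[...,2]>90); print(n,"handle l",np.percentile(l[h],[2,98]),"a",a[h].mean(),"z",np.percentile(P[h][:,2],[5,95]))
    for lo in(-60,-30,0,30,72):
        k=(P[...,2]>106)&(P[...,2]<128)&(abs(a)<9)&(l>lo)&(l<lo+30); print(lo,k.sum(),a[k].mean().round(2),np.median(P[k][:,2]).round(1),l[k].max())
E
python3 tub.py 2>/dev/null
```

```text
eef_pos: [598.7, -1.9, 106.0]
wrist_force: [0.4, -6.3, 3.5]
clock: 62.85
eef_pos: [598.3, -1.0, 105.7]
eef_rot: [3.142, -0.0, 1.723]
wrist_force: [0.3, 0.0, 0.2]
finger_gap: 49.5
finger_force: 0.0
clock: 63.85
eef_pos: [431.7, -251.9, 217.2]
eef_rot: [3.141, 0.001, 1.719]
wrist_force: [-0.6, -0.0, 0.1]
finger_gap: 50.2
finger_force: 0.0
top handle l [-141.   -75.5] a -2.5994085775772895 z [122.5 129.8]
-60 32 -0.6 116.5 -31.605894370905755
-30 32 -0.3 118.8 -0.39576557794082895
0 31 0.14 119.4 29.95126499485954
30 30 -0.09 119.9 58.78132191357245
72 18 0.29 122.0 92.02395143920332
side handle l [-143.8  -76.4] a -2.321227046071796 z [103.5 129.9]
-60 18 -0.89 118.9 -31.054647699211998
-30 21 -0.33 119.2 -2.3935792069206268
0 23 -0.42 120.5 29.82118033504147
30 22 0.0 122.1 58.20541697200901
72 6 -0.24 125.1 92.25238208722438
top lugmid [581.3  96.9 130.4] rim [580.8  99.6]
  stopper [616.6  87.1] rms 0.3 top [615.3  86.8] 18
  stopper [610.3 125.9] rms 0.3 top [610.  125.5] 21
  stopper [586.7  61.7] rms 0.2 top [581.3  61.5] 6
  stopper [581.   99.4] rms 0.2 top [576.4  98.3] 6
  stopper [575.3 138. ] rms 0.3 top [571.1 136.9] 8
  stopper [548.9  76.3] rms -1.0 top [549.8  77.3] 18
  stopper [545.2 113.9] rms 0.2 top [543.7 114. ] 17
side lugmid [580.8  99.5 130.5] rim [581.1 103.3]
  stopper [577.1 111.4] rms 2.9 top [575.5 104.7] 19
  stopper [610.9 115. ] rms 2.8 top [611.9 109.1] 32
  stopper [548.7  89. ] rms 3.0 top [548.3  97.5] 37
```

View pics/c4.png

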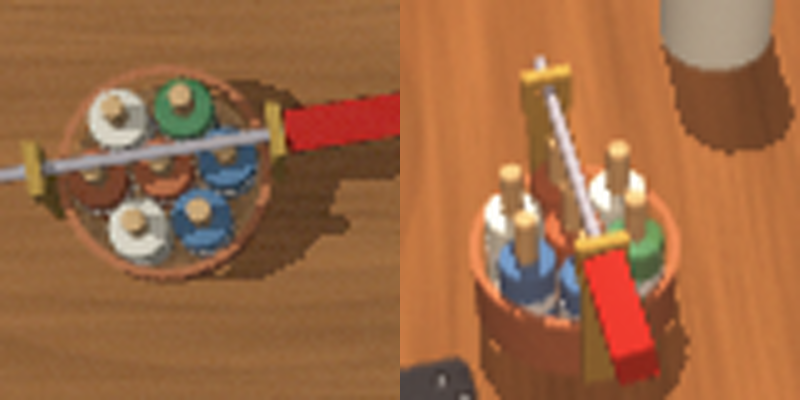

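The pin runs through both eyes (crop (35,170) and (275,130)). Its handle is against the near lug, and all seven jars are upright on their rings.

```bash
python3 nudge.py '[[0,0,0,0,0,0],[0,0,0,0,0,0],[0,0,0,0,0,0],[0,0,0,0,0,0],[0,0,0,0,0,0]]' >/dev/null; python3 -c "
from cell import manip
print(manip.sign_off())"
```

```text
the job is handed in; nothing more can be done
None
```

The job is handed in (no verdict was returned): in the last images all seven jars stand upright on their own rings, one in the middle, and the pin is through both eyes with its handle against the lug and released; the hammer, mug and plaster block were never touched.

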